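# Stack a step-pulley blank on its arbor and slide it to the drying place

### The job

Set up the wooden step-pulley blank for gluing: lift the steel clamping weight off the arbor of the round stand, thread every beech disc lying on the bench (three to five of them) onto the arbor with the largest at the bottom and each next one smaller, and put the weight back on the arbor, flange down, on top of them. Then slide the loaded stand flat across the bench, without lifting or tipping it, until it sits home against both battens of the V-stop. Do not disturb the hammer, the glue jar or the brush.

Things in the scene. Friction and masses are not known exactly. Their poses are not given: they have to be found in the camera images.
- stand: loose stand, about 0.9 kg: round aluminium base, 150 mm in diameter, 18 mm thick, with an upright steel arbor 10 mm in diameter in its middle, fixed; the arbor's tip is 103 mm above the bench, its last 6 mm tapered to 5 mm. The first disc lies on the base, 18 mm above the bench. Origin: centre of the base's underside; z up along the arbor
- weight: loose steel clamping weight, about 0.24 kg: a flange 46 mm in diameter and 12 mm thick, and on it a gripping hub 30 mm in diameter and 22 mm tall (34 mm in all), with a 14 mm bore right through. It starts parked on the arbor, flange down on the base. Origin: centre of the flange's underside; z up towards the hub
- disc66: flat beech disc for the pulley, 66 mm in diameter, 12 mm thick, with a 14 mm bore through its middle; may be absent. Origin: centre of the disc at half thickness (6 mm above the bench when lying flat); z along the bore, either face may be up
- disc58: flat beech disc for the pulley, 58 mm in diameter, 12 mm thick, with a 14 mm bore through its middle; may be absent. Origin: centre of the disc at half thickness (6 mm above the bench when lying flat); z along the bore, either face may be up
- disc50: flat beech disc for the pulley, 50 mm in diameter, 12 mm thick, with a 14 mm bore through its middle; may be absent. Origin: centre of the disc at half thickness (6 mm above the bench when lying flat); z along the bore, either face may be up
- disc42: flat beech disc for the pulley, 42 mm in diameter, 12 mm thick, with a 14 mm bore through its middle; may be absent. Origin: centre of the disc at half thickness (6 mm above the bench when lying flat); z along the bore, either face may be up
- disc34: flat beech disc for the pulley, 34 mm in diameter, 12 mm thick, with a 14 mm bore through its middle; may be absent. Origin: centre of the disc at half thickness (6 mm above the bench when lying flat); z along the bore, either face may be up
- seat (a point): where the stand's centre comes, on the bench, when its base touches both battens of the fixed V-stop: two dark wooden battens, 150 x 22 mm, 20 mm high, at right angles, opening towards the point's -y axis; their inner faces are 75 mm from this point, in the directions (+x,+y) and (-x,+y) of its frame. A thin round cork patch marks the place
- hammer: bystander: hammer lying on the bench, 260 mm long, its head at its +x end 26 mm high and about 90 mm wide. Origin: middle of its length, on the bench
- gluejar: bystander: white jar with a black cap, 56 mm in diameter, 75 mm high. Origin: centre of its underside
- brush: bystander: glue brush lying flat, 170 mm long, 42 mm wide, 20 mm high. Origin: middle of its length, on the bench; its x axis runs along it
Things that resemble listed ones, but are neither listed nor needed, are in the scene too. What is shaped like the disc34 but purple or red is not meant. Several things have the shape of the weight; the one meant has the colours described above.

How it is judged:
By the outcome, as a careful person would: the job done as asked, in the order asked, and still so for the second after the job is handed in, with the robot touching nothing.
Of disc66, disc58, disc50, disc42, disc34 only 3 to 5 are there at a start; the rules pass over those that are not, and their reading is None.
At some moment in a run one of disc66, disc58, disc50, disc42, disc34 may be knocked a few centimetres aside while the robot is not near it.
Once in a run the grip may slacken for a moment while it holds something.
It also fails if it takes over 210 s, if anything falls off the work surface, if the arm or the gripper's body presses on something with over 40 N, if the wrist force passes 120 N, or if a joint passes its speed limit or range.

### The arm

A 7-joint arm with a two-finger parallel gripper is mounted at the origin on the work surface. World frame = base frame: x ahead of the robot, y to its left, z up, the work surface at z = 0. Lengths are in m, angles in rad, forces in N, time in s.
With the tool pointing down it reaches from about 0.425 to 0.875 m from the base axis. Payload 9.9 kg.
Tool frame: the origin (TCP) lies between the finger pads; the fingertips stand 25 mm ahead of it and the grasp point (between the pads) lies 6 mm ahead of it; z points along the fingers, y is the line along which they close (so a half turn about z gives the same grasp; the last joint's range is limited). The gripper opens to 85 mm and grips with 20 to 120 N. Pads are 22 mm wide; open, the fingers measure 114 mm over their backs; the gripper's body (76 mm by 85 mm) begins 54 mm behind the grasp point. The pads swing forward as they close: fully open they stand 13 mm farther back than shut.
Start: joints at [-1.33, 0.576, 0.025, 1.437, -0.015, 1.129, -0.057], TCP at [0.215, 0.64, 0.256] pointing down, gripper open.
Joint ranges: [-2.76, 2.76], [-0.34, 2.15], [-1.52, 1.57], [0.19, 2.46], [-1.09, 4.23], [0.17, 1.99], [-2.82, 2.82]. Speed limits (rad/s): [2.22, 2.22, 3.01, 3.01, 3.14, 3.14, 3.14].

### API

Orientations are given as a unit quaternion [x, y, z, w].
In Python, from cell import env, viewer, workorder, spotter gives the robot as it stands.
- The arm moves only by the tool carry_out, never from a script. Its arguments are lists of equal length, an entry for each row: "gripper": the closure, from -1 (fully open) to 1 (shut); "xyz": the shift along the tool's x, y, z in units of 30 mm (1.0 is 30 mm), a list of three; "roll": the turn about the tool's z in units of 8 degrees (1.0 is 8 degrees). A call has 1 to 8 rows; each row is the pose to reach, as a shift and turn from the pose commanded when the call began, along the tool's axes at that moment; what a row does not reach only later rows make up. A row lasts 1/10 s, in which the tool goes at most 50 mm and 8.59 degrees, less where a joint would pass 70% of its speed; a pose out of reach is approached as far as the arm can. A call with a gripper value outside its range is refused whole. The fingers move at their own pace and stop on an object; "newtons" is the grip in N (left out, the last holds). Time passes only in rows, so rows that repeat a pose let the fingers close. It gives the time, the measured TCP pose, the force, the opening and the grip force at its end, in the units of the state.
- env.observe(): the state, without advancing time (a new reading comes with each control period).
- viewer.grab_frame(name): name is "scene" or "top" or "wrist"; returns the picture (384x512x3 uint8, red, green, blue); there is no depth.
- viewer.calibration(name): a dict with "K" (3x3 intrinsics, pixels), "R" (3x3) and "t" (3): a world point X has camera coordinates R X + t. Camera axes: x right, y down, z forward; pixel columns grow to the right and rows downward; lengths in m; the calibration is good to about 2 mm. A picture is of the moment at which its call begins: read the wrist's pose just before it. calibration takes no time and is no camera call; for the wrist camera it gives the pose at the moment of the call.
- workorder.finish_job(): hands the job in; it is judged then, once.
Trained networks look in the newest picture that a camera, given by its name, has taken for a name from the list of things; names that differ only in an ending like _2 or _b are one class to them, and where a whole thing is asked for, a point or a joint stands for the part that bears it (a point fixed in the world has none). Each returns a list of dicts, best first, with "p" (0 to 1); they miss things now and then, are a little off and sometimes report something else, mostly with a low value. They report only what shows in the picture. A call takes as long as a camera call. They do not tell look-alikes from the thing itself.
- spotter.trace(camera, query): "region" (384x512 bool, what is visible of it) and "uv" ([column, row] in pixels, amid what is visible of it).
The state is a dict: "t": time; "qpos": joint angles; "qvel": joint speeds; "tau": joint torques, N m; "tool_pos": TCP position; "orientation": TCP orientation; "ft_force": force on the tool from outside, world axes, zero at the start; "ft_torque": the same for the moment, N m; "gripper_width": finger opening in m; "grasp_force": force on a finger pad.
Only numpy, scipy, OpenCV 4.12 (cv2) and the standard library are available. Lean on these libraries where they do the work, as an engineer would, in place of code of your own. Each camera call takes 0.05 s, during which the arm holds its last target. There are 200 camera calls.

## Working session

There is one attempt and no reset: what is moved stays moved. The work goes in short steps, Python scripts to look and compute and a tool call to move; the robot and the scene stay as the last step left them, time stands still between calls to the robot, and variables do not carry over. Pictures are saved under pics/ and viewed, at most 14 in all, crops included, and the job is handed in when it is done.

Besides the shell and the picture viewer there is one more tool, called after ">>>" in YAML: its name, and indented under it one key for each argument. carry_out: Moves the arm, as the interface text tells. Its arguments: {"type":"object","properties":{"gripper":{"type":"array"},"xyz":{"type":"array"},"roll":{"type":"array"},"newtons":{"type":"number"}},"required":["gripper","xyz","roll"]}

```bash
ls; mkdir -p pics
python3 - <<'E'
from cell import env, viewer
import cv2
s=env.observe(); print(s['t'],s['tool_pos'],s['orientation'],s['gripper_width'])
for n in ("scene","top"):
    im=viewer.grab_frame(n); cv2.imwrite(f"pics/{n}0.png",cv2.resize(im[:,:,::-1],(800,600),interpolation=cv2.INTER_CUBIC))
    c=viewer.calibration(n); print(n,c)
E
```

```text
pics
0.0 [0.21525648 0.63932884 0.25544878] [ 1.61673523e-01  9.86843952e-01 -8.21774208e-04 -1.04549458e-04] 0.08524727906220739
scene {'K': array([[391.47250491,   0.        , 254.62099381],
       [  0.        , 391.47250491, 187.26168947],
       [  0.        ,   0.        ,   1.        ]]), 'R': array([[-0.86784281,  0.49666805, -0.01302683],
       [ 0.37429322,  0.6363216 , -0.67453644],
       [-0.32673144, -0.59026745, -0.73812661]]), 't': array([ 0.48460065, -0.16511118,  1.20199449])}
top {'K': array([[372.30142471,   0.        , 252.82342824],
       [  0.        , 372.30142471, 191.17932311],
       [  0.        ,   0.        ,   1.        ]]), 'R': array([[ 0.02784385, -0.99959962, -0.00503176],
       [-0.99309663, -0.02708821, -0.11412846],
       [ 0.11394646,  0.0081748 , -0.99345326]]), 't': array([-0.03226226,  0.55099151,  0.84676861])}
```

View pics/top0.png

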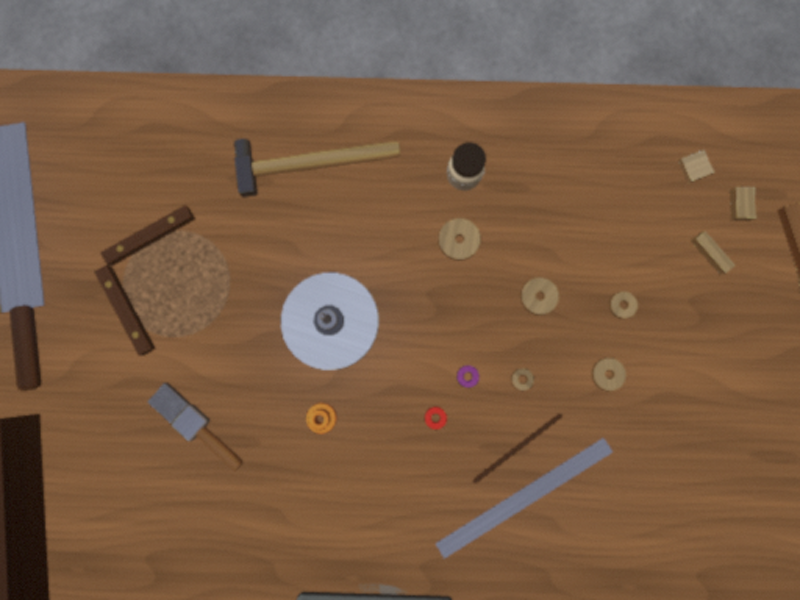

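View pics/scene0.png

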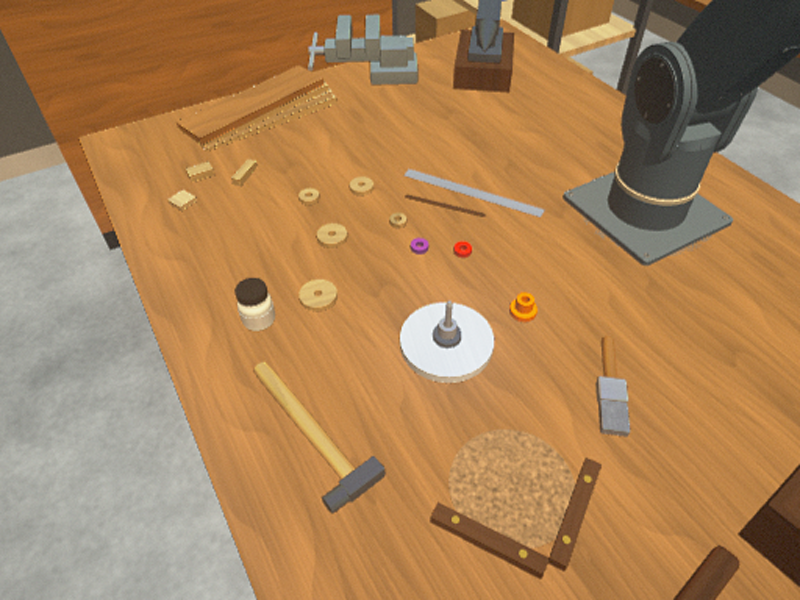

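The top view (800×600) shows the stand with its steel weight at (329,320). The five beech discs are at (460,239), (540,296), (610,374), (624,305) and (522,379), in falling size. The seat is near (178,283). Look-alikes are the orange weight at (320,419), the purple ring at (468,376) and the red ring at (435,418).

The weight I want is the grey one on the arbor.

```bash
cat > h.py <<'E'
import numpy as np, cv2
from cell import env, viewer, spotter
from scipy.spatial.transform import Rotation as Ro
def ray(c,uv,z):
    d=c['R'].T@np.linalg.solve(c['K'],[uv[0],uv[1],1.]); o=-c['R'].T@c['t']
    return o+d*(z-o[2])/d[2]
def proj(c,X):
    p=c['K']@(c['R']@np.asarray(X,float)+c['t']); return p[:2]/p[2]
def look(cam,name=None):
    c=viewer.calibration(cam); im=viewer.grab_frame(cam)
    if name: cv2.imwrite(f"pics/{name}.png",im[:,:,::-1])
    return c,im
def find(cam,c,q,z,pmin=.3):
    """world centre (min-area circle/ellipse of region) and diameter at plane z"""
    out=[]
    for r in spotter.trace(cam,q):
        if r['p']<pmin: continue
        m=r['region'].astype(np.uint8); cs=cv2.findContours(m,cv2.RETR_EXTERNAL,cv2.CHAIN_APPROX_NONE)[0]
        k=max(cs,key=len)[:,0,:]
        P=np.array([ray(c,u,z)[:2] for u in k]); 
        (cx,cy),rad=cv2.minEnclosingCircle((P*1000).astype(np.float32))
        out.append((round(r['p'],2),np.round(r['uv']),np.round([cx,cy],1),round(2*rad,1),m.sum()))
    return out
def go(x,y,z,yaw=None):
    """units from present pose to world target; yaw = wanted heading of tool y axis (deg, mod 180)"""
    s=env.observe(); R=Ro.from_quat(s['orientation']).as_matrix()
    d=R.T@(np.array([x,y,z])-s['tool_pos'])/.03
    cur=np.degrees(np.arctan2(R[1,1],R[0,1]))
    print('shift',np.round(d,2),'yaw now',round(cur,1),end=' ')
    if yaw is not None:
        # tool z is down: positive roll lowers world yaw
        print('roll',round(-(((yaw-cur)+90)%180-90)/8,2),end='')
    print(' q7',round(s['qpos'][6],2))
E
python3 - <<'E'
from h import *
c,im=look('top')
for q,z in [('disc66',.012),('disc58',.012),('disc50',.012),('disc42',.012),('disc34',.012),('stand',.018),('weight',.052),('hammer',.02),('gluejar',.075),('brush',.01)]:
    print(q,*find('top',c,q,z),sep='\n  ')
# cork patch
for u in [(178,283),(329,320)]: print(ray(c,np.array(u)*.64,0 if u[0]<200 else .018))
# inner corner and batten ends, inner edges at top (z=.02)
for u in [(105,262),(191,217),(151,347)]: print(ray(c,np.array(u)*.64,.02))
E
```

```text
disc66
  (0.73, array([294., 148.]), array([ 649.3, -112.6]), 68.3, np.uint64(567))
  (0.69, array([398., 194.]), array([ 554. , -366.3]), 44.2, np.uint64(244))
  (0.64, array([391., 238.]), array([ 447.4, -342. ]), 50.1, np.uint64(320))
  (0.59, array([295., 240.]), array([ 438. , -128.4]), 26.0, np.uint64(47))
  (0.58, array([346., 187.]), array([ 564.5, -237.6]), 61.9, np.uint64(483))
disc58
  (0.73, array([294., 148.]), array([ 649.3, -112.6]), 68.3, np.uint64(567))
  (0.69, array([398., 194.]), array([ 554. , -366.3]), 44.2, np.uint64(244))
  (0.64, array([391., 238.]), array([ 447.4, -342. ]), 50.1, np.uint64(320))
  (0.59, array([295., 240.]), array([ 438. , -128.4]), 26.0, np.uint64(47))
  (0.58, array([346., 187.]), array([ 564.5, -237.6]), 61.9, np.uint64(483))
disc50
  (0.73, array([294., 148.]), array([ 649.3, -112.6]), 68.3, np.uint64(567))
  (0.69, array([398., 194.]), array([ 554. , -366.3]), 44.2, np.uint64(244))
  (0.64, array([391., 238.]), array([ 447.4, -342. ]), 50.1, np.uint64(320))
  (0.59, array([295., 240.]), array([ 438. , -128.4]), 26.0, np.uint64(47))
  (0
[... 897 characters left out ...]
[516.7,  83.1]), 149.9, np.uint64(2728))
  (0.62, array([397., 194.]), array([ 553.3, -363.8]), 44.4, np.uint64(239))
weight
  (0.83, array([214., 205.]), array([515.9,  80.2]), 44.9, np.uint64(228))
  (0.61, array([205., 264.]), array([373.5,  86. ]), 44.3, np.uint64(296))
hammer
  (0.82, array([188., 102.]), array([770.8, 115.2]), 261.7, np.uint64(1343))
gluejar
  (0.75, array([300., 108.]), array([ 746.4, -115.8]), 73.1, np.uint64(585))
brush
  (0.87, array([120., 271.]), array([350.2, 277. ]), 169.5, np.uint64(959))
[0.57083836 0.32494544 0.        ]
[0.51775598 0.08296562 0.018     ]
[0.59783745 0.43246189 0.02      ]
[0.67238016 0.30425767 0.02      ]
[0.46912272 0.35136065 0.02      ]
```

Run:
```python
from h import *
go(.517,.083,.22,10)
```

```text
shift [-15.45 -14.38   1.21] yaw now 71.4 roll 7.67 q7 -0.06
```

>>> carry_out:
  gripper: [-1, -1, -1, -1, -1, -1, -1, -1]
  xyz:
    - [-15.45, -14.38, 1.2]
    - [-15.45, -14.38, 1.2]
    - [-15.45, -14.38, 1.2]
    - [-15.45, -14.38, 1.2]
    - [-15.45, -14.38, 1.2]
    - [-15.45, -14.38, 1.2]
    - [-15.45, -14.38, 1.2]
    - [-15.45, -14.38, 1.2]
  roll: [7.67, 7.67, 7.67, 7.67, 7.67, 7.67, 7.67, 7.67]

```text
t: 1.45
tool_pos: [0.4063, 0.2869, 0.2338]
orientation: [0.645, 0.765, 0.0, 0.0]
ft_force: [1.2, -0.0, -0.0]
gripper_width: 0.0855
grasp_force: 0.0
```

Run:
```python
from h import *
s=env.observe(); print(s['t'],s['tool_pos'],s['qpos'])
go(.517,.083,.22,10)
```

```text
1.45 [0.40625849 0.28694888 0.23383738] [-0.96535113  0.35586978  0.35155906  1.93752028 -0.15729014  0.87352505
 -0.36289207]
shift [-7.32  2.49  0.46] yaw now 9.7 roll -0.03 q7 -0.36
```

>>> carry_out:
  gripper: [-1, -1, -1, -1, -1, -1, -1, -1]
  xyz:
    - [-7.32, 2.5, 0.46]
    - [-7.32, 2.5, 0.46]
    - [-7.32, 2.5, 0.46]
    - [-7.32, 2.5, 0.46]
    - [-7.32, 2.5, 0.46]
    - [-7.32, 2.5, 0.46]
    - [-7.32, 2.5, 0.46]
    - [-7.32, 2.5, 0.46]
  roll: [0, 0, 0, 0, 0, 0, 0, 0]

```text
t: 2.25
tool_pos: [0.5173, 0.0867, 0.2198]
orientation: [0.642, 0.767, 0.0, -0.0]
ft_force: [-0.0, 0.3, -0.5]
gripper_width: 0.0853
grasp_force: 0.0
```

Run:
```python
from h import *
s=env.observe(); print(s['t'],s['tool_pos'],s['qpos'])
c,im=look('wrist','w1'); print(c['K'][0,0], -c['R'].T@c['t'])
print(*find('wrist',c,'weight',.052),*find('wrist',c,'stand',.018),sep='\n')
print(proj(c,[.517,.083,.103]),proj(c,[.517,.083,.018]))
```

```text
2.25 [0.51726662 0.08670535 0.21977926] [-0.51386175  0.41520108  0.37033326  1.89239423 -0.19340708  0.86883094
  0.12995945]
265.6123280696667 [0.50463647 0.15580175 0.33729886]
(0.87, array([255., 179.]), array([514.9,  89. ]), 43.0, np.uint64(939))
(0.79, array([140., 150.]), array([386.3,  97.3]), 45.5, np.uint64(1180))
[255.00881224 197.81816669] [255.17858858 177.07641417]
```

View pics/w1.png

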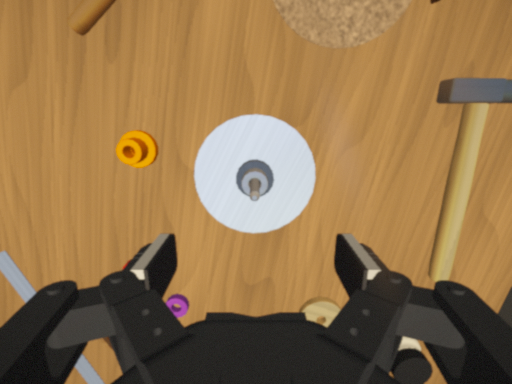

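Run:
```python
from h import *
go(.517,.083,.06,10)
go(.67,.05,.2,10)
```

```text
shift [-0.13 -0.03  5.33] yaw now 10.2 roll 0.02 q7 0.13
shift [-2.11  4.79  0.66] yaw now 10.2 roll 0.02 q7 0.13
```

>>> carry_out:
  gripper: [-1, -1, -1, -1, -1, 1, 1, 1]
  xyz:
    - [-0.13, 0, 1.3]
    - [-0.13, 0, 2.6]
    - [-0.13, 0, 4]
    - [-0.13, 0, 5]
    - [-0.13, 0, 5.33]
    - [-0.13, 0, 5.33]
    - [-0.13, 0, 5.33]
    - [-0.13, 0, 5.33]
  roll: [0, 0, 0, 0, 0, 0, 0, 0]
  newtons: 40

```text
t: 3.2
tool_pos: [0.5194, 0.0819, 0.0615]
orientation: [0.642, 0.766, 0.001, 0.001]
ft_force: [-0.3, -0.2, 1.0]
gripper_width: 0.0437
grasp_force: 0.0
```

>>> carry_out:
  gripper: [1, 1, 1, 1, 1, 1, 1, 1]
  xyz:
    - [0, 0, 0]
    - [0, 0, 0]
    - [0, 0, 0]
    - [0, 0, -0.5]
    - [0, 0, -1.5]
    - [0, 0, -2.5]
    - [0, 0, -3.6]
    - [0, 0, -3.6]
  roll: [0, 0, 0, 0, 0, 0, 0, 0]

```text
t: 4.0
tool_pos: [0.5205, 0.0817, 0.1723]
orientation: [0.643, 0.766, 0.003, 0.002]
ft_force: [0.0, -0.0, -3.2]
gripper_width: 0.0279
grasp_force: 40.3
```

Run:
```python
from h import *
s=env.observe(); print(s['t'],s['tool_pos'],s['gripper_width'],s['grasp_force'],s['ft_force'])
go(.67,.05,.17,10); go(.67,.05,.043,10)
```

```text
4.0 [0.52045895 0.08168056 0.17225392] 0.027904910804748558 40.29982175678015 [ 0.00755252 -0.03165044 -3.19671778]
shift [-1.91  4.72  0.11] yaw now 10.0 roll 0.0 q7 0.18
shift [-1.91  4.69  4.34] yaw now 10.0 roll 0.0 q7 0.18
```

>>> carry_out:
  gripper: [1, 1, 1, 1, 1, 1, 1, 1]
  xyz:
    - [-0.5, 1.2, 0]
    - [-1, 2.4, 0]
    - [-1.5, 3.7, 0]
    - [-1.9, 4.7, 0]
    - [-1.9, 4.7, 1]
    - [-1.9, 4.7, 2.3]
    - [-1.9, 4.7, 3.5]
    - [-1.9, 4.7, 4.1]
  roll: [0, 0, 0, 0, 0, 0, 0, 0]

```text
t: 4.8
tool_pos: [0.6648, 0.0501, 0.0414]
orientation: [0.643, 0.766, -0.002, -0.002]
ft_force: [-18.5, -1.8, 58.2]
gripper_width: 0.028
grasp_force: 48.7
```

Run:
```python
from h import *
s=env.observe(); print(s['t'],s['tool_pos'],s['gripper_width'],s['grasp_force'],s['ft_force'])
```

```text
4.8 [0.66475599 0.05008979 0.0414447 ] 0.027959197191637326 48.74277904629707 [-18.45643417  -1.83718875  58.19010778]
```

>>> carry_out:
  gripper: [1, 1, -1, -1, -1, -1, -1, -1]
  xyz:
    - [0, 0, -0.05]
    - [0, 0, -0.05]
    - [0, 0, -0.05]
    - [0, 0, -0.05]
    - [0, 0, -1]
    - [0, 0, -2.5]
    - [0, 0, -4]
    - [0, 0, -4]
  roll: [0, 0, 0, 0, 0, 0, 0, 0]

```text
t: 5.6
tool_pos: [0.6707, 0.0496, 0.1723]
orientation: [0.643, 0.766, 0.004, 0.004]
ft_force: [0.9, -0.9, -0.1]
gripper_width: 0.0854
grasp_force: 0.0
```

Run:
```python
from h import *
s=env.observe(); print(s['t'],s['tool_pos'],s['gripper_width'],s['grasp_force'],s['ft_force'])
go(.649,-.113,.17,0)
```

```text
5.6 [0.67072312 0.04955986 0.172303  ] 0.08538021902143765 0.0 [ 0.88007238 -0.87737989 -0.08511704]
shift [-5.21 -1.66  0.06] yaw now 10.0 roll 1.25 q7 0.26
```

>>> carry_out:
  gripper: [-1, -1, -1, -1, -1, -1, -1, -1]
  xyz:
    - [-1.3, -0.4, 0]
    - [-2.6, -0.8, 0]
    - [-3.9, -1.2, 0]
    - [-5.2, -1.66, 0]
    - [-5.2, -1.66, 0]
    - [-5.2, -1.66, 0]
    - [-5.2, -1.66, 0]
    - [-5.2, -1.66, 0]
  roll: [1, 2, 3, 4, 5, 6, 7, 7]

```text
t: 6.4
tool_pos: [0.6454, -0.1121, 0.1649]
orientation: [0.927, 0.374, 0.0, 0.0]
ft_force: [0.9, -0.3, -0.2]
gripper_width: 0.0857
grasp_force: 0.0
```

```bash
cat >> h.py <<'E'
def bore(cam,c,im,xy,z,D):
    """circle fit near expected xy (m) of a beech disc, rectified to plane z, 0.5 mm/px"""
    S=.0005; N=240; xs=np.array([[0,0],[N,0],[N,N],[0,N]],float)
    W=[(xy[0]+(u-N/2)*S, xy[1]+(v-N/2)*S, z) for u,v in xs]
    H=cv2.getPerspectiveTransform(np.float32([proj(c,w) for w in W]),np.float32(xs))
    r=cv2.warpPerspective(im,H,(N,N)); 
    g=cv2.GaussianBlur(cv2.cvtColor(r,cv2.COLOR_RGB2GRAY),(5,5),1.2)
    R=D/2/.5
    o=cv2.HoughCircles(g,cv2.HOUGH_GRADIENT,1,10,param1=80,param2=12,minRadius=int(R-4),maxRadius=int(R+4))
    if o is None: return None,r
    u,v,q=o[0][0]
    return np.round([(xy[0]+(u-N/2)*S)*1000,(xy[1]+(v-N/2)*S)*1000,q],1),r
E
python3 - <<'E'
from h import *
s=env.observe(); print(s['t'],s['tool_pos'])
c,im=look('wrist','w2')
print(*find('wrist',c,'disc66',.012),sep='\n')
b,r=bore('wrist',c,im,(.649,-.113),.012,66); print(b); cv2.imwrite('pics/r2.png',r[:,:,::-1])
go(.649,-.113,.03,-45)
E
```

```text
6.4 [ 0.64538916 -0.11205562  0.16488499]
(0.97, array([263., 175.]), array([ 651.6, -113.9]), 66.0, np.uint64(2864))
(0.68, array([286., 293.]), array([ 568. , -236.8]), 61.7, np.uint64(1431))
[ 650.8 -114.8   64.6]
shift [0.07 0.1  4.5 ] yaw now -45.7 roll -0.09 q7 -0.28
```

View pics/w2.png

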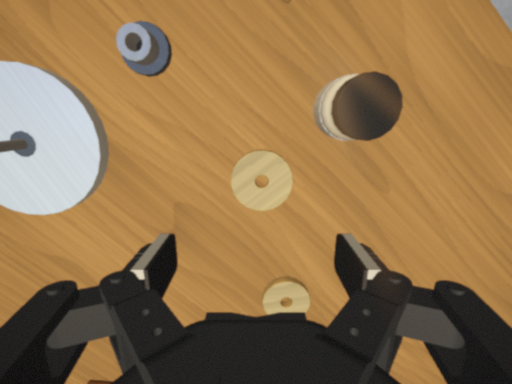

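>>> carry_out:
  gripper: [-1, -1, -1, -1, -1, 1, 1, 1]
  xyz:
    - [0.09, 0.17, 1.3]
    - [0.09, 0.17, 2.6]
    - [0.09, 0.17, 3.8]
    - [0.09, 0.17, 4.6]
    - [0.09, 0.17, 4.77]
    - [0.09, 0.17, 4.77]
    - [0.09, 0.17, 4.77]
    - [0.09, 0.17, 4.77]
  roll: [0, 0, 0, 0, 0, 0, 0, 0]
  newtons: 40

```text
t: 7.3
tool_pos: [0.6518, -0.1145, 0.0237]
orientation: [0.927, 0.375, 0.001, 0.001]
ft_force: [0.8, -0.2, -0.0]
gripper_width: 0.0646
grasp_force: 44.0
```

Run:
```python
from h import *
s=env.observe(); print(s['t'],s['tool_pos'],s['gripper_width'],s['grasp_force'],s['ft_force'])
c,im=look('wrist','w3')
b,r=bore('wrist',c,im,(.651,-.114),.012,66); print(b)
c2,_=look('wrist'); s=env.observe(); print(s['tool_pos'],s['gripper_width'],s['grasp_force'])
```

```text
7.3 [ 0.65182525 -0.11445808  0.02374636] 0.06463189268055207 43.97513749077916 [ 0.83817675 -0.15824354 -0.03603904]
[ 651.8 -113.8   65. ]
[ 0.65183229 -0.11437962  0.0235501 ] 0.06413204445052394 44.603150160983205
```

View pics/w3.png

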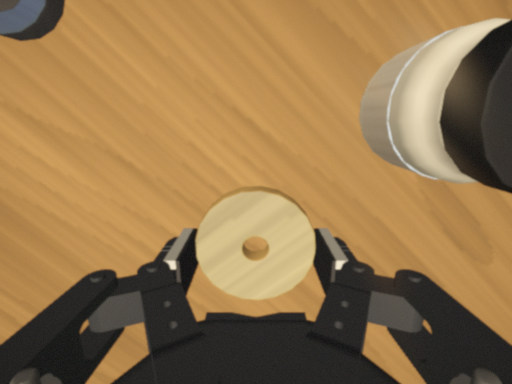

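Run:
```python
from h import *
go(.517,.083,.155)
```

```text
shift [ 1.35 -7.84 -4.4 ] yaw now -45.9  q7 -0.19
```

>>> carry_out:
  gripper: [1, 1, 1, 1, 1, 1, 1, 1]
  xyz:
    - [0, 0, -1]
    - [0, 0, -2.5]
    - [0, 0, -4]
    - [0.2, -1.4, -4.4]
    - [0.5, -3, -4.4]
    - [0.8, -4.6, -4.4]
    - [1.1, -6.2, -4.4]
    - [1.35, -7.8, -4.4]
  roll: [0, 0, 0, 0, 0, 0, 0, 0]

```text
t: 8.2
tool_pos: [0.5163, 0.0839, 0.1545]
orientation: [0.927, 0.375, 0.001, -0.0]
ft_force: [0.6, 1.3, -1.0]
gripper_width: 0.0646
grasp_force: 44.3
```

Run:
```python
from h import *
c,im=look('wrist','w4'); c,im=look('wrist','w4')
s=env.observe(); p=s['tool_pos']; print(s['t'],p,s['gripper_width'],s['grasp_force'])
b,r=bore('wrist',c,im,(p[0],p[1]),p[2]-.012,66); print('disc',b)
print(proj(c,[.517,.083,.103]),proj(c,[p[0],p[1],p[2]-.012]))
t=c; print(find('top',*[look('top','t4')[0]],'stand',.018))
go(.517,.083,.155)
```

```text
8.3 [0.51345807 0.08915598 0.15366364] 0.06469618338593026 44.34157334268093
disc [510.2  92.9  65. ]
[272.60228345 224.03594151] [263.88301359 249.34776958]
[(0.77, array([223., 213.]), array([514.3,  80.3]), 148.3, np.uint64(1559))]
shift [-0.02  0.01 -0.02] yaw now -45.8  q7 -0.54
```

View pics/w4.png

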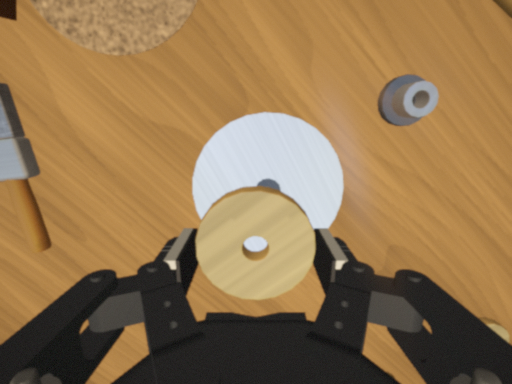

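Run:
```python
from h import *
c,im=look('wrist'); s=env.observe(); print(s['tool_pos'])
a=np.linspace(0,2*np.pi,200)
for z,r,col in [(.018,.075,(255,0,0)),(.018,.005,(255,0,255)),(.103,.0025,(0,255,0))]:
    P=np.array([proj(c,[.517+r*np.cos(t),.083+r*np.sin(t),z]) for t in a])
    cv2.polylines(im,[P.astype(np.int32)],True,col,1)
cv2.imwrite('pics/w5.png',cv2.resize(im[80:280,150:390,::-1],(720,600)))
```

```text
[0.51787059 0.08220186 0.1545405 ]
```

View pics/w5.png

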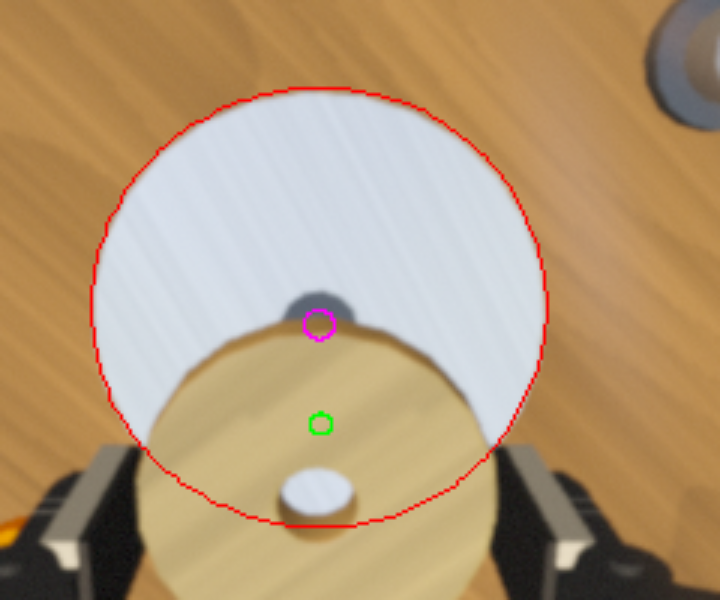

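>>> carry_out:
  gripper: [1, 1, 1, 1, 1, 1, -1, -1]
  xyz:
    - [-0.02, 0.02, 0.5]
    - [-0.02, 0.02, 1]
    - [-0.02, 0.02, 1.5]
    - [-0.02, 0.02, 2]
    - [-0.02, 0.02, 2.7]
    - [-0.02, 0.02, 3.1]
    - [-0.02, 0.02, 3.1]
    - [-0.02, 0.02, 3.1]
  roll: [0, 0, 0, 0, 0, 0, 0, 0]

```text
t: 9.25
tool_pos: [0.518, 0.08, 0.0612]
orientation: [0.927, 0.374, 0.0, 0.001]
ft_force: [-0.2, -1.0, -0.0]
gripper_width: 0.0853
grasp_force: 0.0
```

>>> carry_out:
  gripper: [-1, -1, -1, -1, -1, -1]
  xyz:
    - [0, 0, 0]
    - [0, 0, 0]
    - [0, 0, -1]
    - [0, 0, -2.5]
    - [0, 0, -4]
    - [0, 0, -4]
  roll: [0, 0, 0, 0, 0, 0]

```text
t: 9.85
tool_pos: [0.52, 0.081, 0.1863]
orientation: [0.927, 0.375, 0.004, 0.001]
ft_force: [0.4, -0.2, 1.0]
gripper_width: 0.0854
grasp_force: 0.0
```

Run:
```python
from h import *
look('wrist'); c,im=look('wrist','w6'); s=env.observe(); print(s['t'],s['tool_pos'])
print(*find('wrist',c,'disc66',.03),sep='\n')
c,im=look('top'); print(*find('top',c,'disc66',.012),find('top',c,'stand',.018),sep='\n')
go(.5645,-.2375,.17,-30)
```

```text
9.95 [0.51771715 0.08181876 0.18205899]
(0.97, array([257., 182.]), array([516.3,  81.5]), 66.7, np.uint64(2592))
(0.45, array([323., 318.]), array([454.7, -99.6]), 17.9, np.uint64(116))
(0.97, array([346., 191.]), array([ 563.8, -238.4]), 58.3, np.uint64(430))
(0.74, array([147., 296.]), array([305.5, 221.7]), 34.5, np.uint64(129))
(0.71, array([335., 245.]), array([ 436.5, -211.8]), 34.0, np.uint64(146))
(0.61, array([391., 238.]), array([ 447.7, -342.1]), 51.3, np.uint64(343))
(0.56, array([214., 208.]), array([516.6,  82.2]), 66.4, np.uint64(346))
(0.48, array([400., 194.]), array([ 554.2, -366.8]), 37.5, np.uint64(152))
[(0.64, array([225., 216.]), array([514.7,  79.4]), 149.9, np.uint64(1419))]
shift [-6.24  8.75  0.33] yaw now -46.0 roll -2.0 q7 -0.57
```

>>> carry_out:
  gripper: [-1, -1, -1, -1, -1, -1, -1, -1]
  xyz:
    - [-0.9, 1.2, 0.3]
    - [-1.8, 2.5, 0.3]
    - [-2.7, 3.8, 0.3]
    - [-3.6, 5.1, 0.3]
    - [-4.5, 6.4, 0.3]
    - [-5.4, 7.6, 0.3]
    - [-6.24, 8.75, 0.3]
    - [-6.24, 8.75, 0.3]
  roll: [0, 0, 0, 0, 0, 0, 0, 0]

```text
t: 10.95
tool_pos: [0.5635, -0.245, 0.1712]
orientation: [0.929, 0.371, -0.001, 0.002]
ft_force: [0.4, -0.2, 0.2]
gripper_width: 0.0855
grasp_force: 0.0
```

```bash
cat > pick.py <<'E'
import sys
from h import *
x,y,z,D=map(float,sys.argv[1:5])
look('wrist');look('wrist'); c,im=look('wrist'); s=env.observe(); print(s['t'],s['tool_pos'])
f=[o for o in find('wrist',c,'disc66',.012) if np.hypot(*(o[2]/1000-[x,y]))<.06]; print(*f,sep='\n')
for o in f[:1]:
    x,y=o[2]/1000
    b,r=bore('wrist',c,im,(x,y),.012,D); print('circle',b)
    go(x,y,z)
E
python3 pick.py .564 -.238 .022 58
```

```text
11.1 [ 0.56455255 -0.23695064  0.17057639]
(0.59, array([256., 173.]), array([ 565.7, -240.6]), 57.9, np.uint64(2038))
circle [ 564.4 -239.8   56.2]
shift [-0.08  0.14  4.96] yaw now -45.9  q7 -0.05
```

>>> carry_out:
  gripper: [-1, -1, -1, -1, -1, 1, 1, 1]
  xyz:
    - [-0.06, 0.1, 1.3]
    - [-0.06, 0.1, 2.6]
    - [-0.06, 0.1, 3.9]
    - [-0.06, 0.1, 4.7]
    - [-0.06, 0.1, 4.9]
    - [-0.06, 0.1, 4.9]
    - [-0.06, 0.1, 4.9]
    - [-0.06, 0.1, 4.9]
  roll: [0, 0, 0, 0, 0, 0, 0, 0]

```text
t: 11.95
tool_pos: [0.5668, -0.2408, 0.0269]
orientation: [0.927, 0.375, 0.001, 0.001]
ft_force: [0.8, 0.5, 3.0]
gripper_width: 0.0556
grasp_force: 41.8
```

```bash
cat > held.py <<'E'
import sys
from h import *
D=float(sys.argv[1]); zt=float(sys.argv[2])
look('wrist');look('wrist'); c,im=look('wrist','held'); s=env.observe(); p=s['tool_pos']; print(s['t'],p,s['gripper_width'],s['grasp_force'],s['ft_force'])
b,r=bore('wrist',c,im,p[:2],max(.012,p[2]-.012),D); print('disc',b)
go(.517,.083,zt)
E
python3 held.py 58 .155
```

```text
12.1 [ 0.56681885 -0.24079835  0.02677305] 0.05553941721682417 42.31937991455197 [-1.40508416  2.03840839  7.95423984]
disc [ 566.6 -240.    55.9]
shift [ 6.32 -8.9  -4.28] yaw now -45.9  q7 0.07
```

>>> carry_out:
  gripper: [1, 1, 1, 1, 1, 1, 1, 1]
  xyz:
    - [0, 0, -1]
    - [0.4, -0.5, -2.4]
    - [1.3, -1.8, -3.5]
    - [2.2, -3.1, -4.3]
    - [3.2, -4.4, -4.3]
    - [4.2, -5.8, -4.3]
    - [5.2, -7.2, -4.3]
    - [6.0, -8.5, -4.3]
  roll: [0, 0, 0, 0, 0, 0, 0, 0]

```text
t: 12.9
tool_pos: [0.5198, 0.062, 0.1552]
orientation: [0.927, 0.375, 0.001, -0.0]
ft_force: [0.4, 0.3, -0.1]
gripper_width: 0.0554
grasp_force: 42.6
```

```bash
python3 held.py 58 .155; python3 -c "
import cv2;im=cv2.imread('pics/held.png');cv2.imwrite('pics/held58.png',im)"
```

```text
13.05 [0.51923063 0.06437871 0.15444677] 0.05540132980421683 42.603901382535696 [ 0.01678811 -0.72151178 -0.13987155]
disc [518.5  69.6  54.8]
shift [ 0.38 -0.5  -0.02] yaw now -45.5  q7 -0.48
```

>>> carry_out:
  gripper: [1, 1, 1, 1]
  xyz:
    - [0.37, -0.5, 0]
    - [0.37, -0.5, 0]
    - [0.37, -0.5, 0]
    - [0.37, -0.5, 0]
  roll: [0, 0, 0, 0]

```text
t: 13.45
tool_pos: [0.5176, 0.0767, 0.1542]
orientation: [0.927, 0.374, 0.0, 0.0]
ft_force: [-0.3, -0.8, -1.0]
gripper_width: 0.0559
grasp_force: 42.6
```

```bash
python3 held.py 58 .155;  python3 -c "
import cv2;im=cv2.imread('pics/held.png');cv2.imwrite('pics/held58.png',im)"
```

```text
13.6 [0.51742127 0.07722715 0.15392904] 0.055514649761773165 42.599900867789984 [ 0.66704088  0.63698018 -0.70871394]
disc [517.2  78.   55.8]
shift [ 0.12 -0.15 -0.04] yaw now -46.1  q7 -0.51
```

View pics/held58.png

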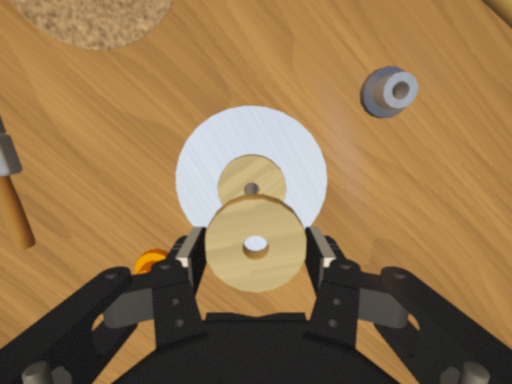

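Disc66 is seated on the arbor. Disc58 is held squarely, with its bore at (256,246). Next is a 5 mm correction, then lowering.

>>> carry_out:
  gripper: [1, 1, 1, 1, 1, 1, 1, 1]
  xyz:
    - [0.12, -0.16, 0]
    - [0.12, -0.16, 0.3]
    - [0.12, -0.16, 0.7]
    - [0.12, -0.16, 1.1]
    - [0.12, -0.16, 1.6]
    - [0.12, -0.16, 2.3]
    - [0.12, -0.16, 2.9]
    - [0.12, -0.16, 3.05]
  roll: [0, 0, 0, 0, 0, 0, 0, 0]

```text
t: 14.4
tool_pos: [0.5159, 0.0837, 0.0601]
orientation: [0.927, 0.375, -0.001, 0.0]
ft_force: [0.4, -1.1, -0.3]
gripper_width: 0.0552
grasp_force: 42.6
```

>>> carry_out:
  gripper: [1, -1, -1, -1, -1, -1, -1, -1]
  xyz:
    - [0, 0, 0]
    - [0, 0, 0]
    - [0, 0, 0]
    - [0, 0, 0]
    - [0, 0, -1]
    - [0, 0, -2.5]
    - [0, 0, -4]
    - [0, 0, -4]
  roll: [0, 0, 0, 0, 0, 0, 0, 0]

```text
t: 15.2
tool_pos: [0.5191, 0.0839, 0.1876]
orientation: [0.927, 0.375, 0.004, 0.001]
ft_force: [-0.4, -0.5, -0.3]
gripper_width: 0.0854
grasp_force: 0.0
```

```bash
cat > placed.py <<'E'
import sys
from h import *
z=float(sys.argv[1])
look('wrist');look('wrist'); c,im=look('wrist','placed'); s=env.observe(); print(s['t'],s['tool_pos'],s['qpos'][6])
print(*find('wrist',c,'disc66',z),sep='\n')
c,im=look('top'); print(*find('top',c,'disc66',.012),sep='\n')
x,y=map(float,sys.argv[2:4]); go(x,y,.17)
E
python3 placed.py .042 .4477 -.3421
```

```text
15.35 [0.51612874 0.08474037 0.18232236] -0.5535762507908616
(0.89, array([269., 160.]), array([523. ,  84.5]), 62.3, np.uint64(414))
(0.7, array([251., 183.]), array([516.1,  83.9]), 58.6, np.uint64(2110))
(0.44, array([325., 318.]), array([458. , -86.6]), 18.6, np.uint64(123))
(0.78, array([391., 238.]), array([ 448.7, -343.1]), 52.3, np.uint64(361))
(0.7, array([279., 271.]), array([374.6, -81.9]), 32.5, np.uint64(136))
(0.62, array([221., 201.]), array([518.2,  70.6]), 58.5, np.uint64(124))
(0.62, array([302., 236.]), array([ 439.2, -130.2]), 36.2, np.uint64(168))
(0.58, array([216., 210.]), array([515.9,  86.5]), 56.5, np.uint64(228))
(0.54, array([397., 195.]), array([ 554. , -366.1]), 43.7, np.uint64(208))
shift [-11.51   8.64   0.39] yaw now -46.0  q7 -0.55
```

>>> carry_out:
  gripper: [-1, -1, -1, -1, -1, -1, -1, -1]
  xyz:
    - [-1.3, 1, 0.2]
    - [-2.6, 2, 0.4]
    - [-4, 3, 0.4]
    - [-5.3, 4, 0.4]
    - [-6.6, 5, 0.4]
    - [-8, 6, 0.4]
    - [-9.3, 7, 0.4]
    - [-10.4, 7.8, 0.4]
  roll: [0, 0, 0, 0, 0, 0, 0, 0]

```text
t: 16.3
tool_pos: [0.4534, -0.3035, 0.1694]
orientation: [0.927, 0.374, -0.001, -0.0]
ft_force: [0.8, 0.4, -0.2]
gripper_width: 0.0855
grasp_force: 0.0
```

>>> carry_out:
  gripper: [-1, -1, -1, -1]
  xyz:
    - [-1.1, 0.8, 0]
    - [-1.1, 0.8, 0]
    - [-1.1, 0.8, 0]
    - [-1.1, 0.8, 0]
  roll: [0, 0, 0, 0]

```text
t: 16.7
tool_pos: [0.4478, -0.3398, 0.1694]
orientation: [0.927, 0.375, -0.0, -0.001]
ft_force: [-0.0, 0.6, -0.6]
gripper_width: 0.0853
grasp_force: 0.0
```

```bash
python3 pick.py .448 -.343 .026 50
```

```text
16.85 [ 0.44830918 -0.33962767  0.17000385]
(0.94, array([260., 190.]), array([ 447.7, -345.4]), 50.5, np.uint64(1492))
circle [ 447.4 -346.7   49.9]
shift [-0.15  0.12  4.8 ] yaw now -45.9  q7 0.22
```

>>> carry_out:
  gripper: [-1, -1, -1, -1, -1, 1, 1, 1]
  xyz:
    - [-0.17, 0.13, 1.3]
    - [-0.17, 0.13, 2.6]
    - [-0.17, 0.13, 3.8]
    - [-0.17, 0.13, 4.6]
    - [-0.17, 0.13, 4.77]
    - [-0.17, 0.13, 4.77]
    - [-0.17, 0.13, 4.77]
    - [-0.17, 0.13, 4.77]
  roll: [0, 0, 0, 0, 0, 0, 0, 0]

```text
t: 17.7
tool_pos: [0.4476, -0.3479, 0.0291]
orientation: [0.927, 0.375, 0.001, 0.001]
ft_force: [-2.1, 2.6, 14.9]
gripper_width: 0.0482
grasp_force: 38.7
```

```bash
python3 held.py 50 .17
```

```text
17.85 [ 0.44756046 -0.34785227  0.02927918] 0.0472205030641599 39.625346660614014 [-0.49844958  1.72994847  8.5895547 ]
disc [ 449.8 -344.6   46.6]
shift [11.65 -8.7  -4.7 ] yaw now -46.0  q7 0.37
```

>>> carry_out:
  gripper: [1, 1, 1, 1, 1, 1, 1, 1]
  xyz:
    - [0, 0, -1.2]
    - [0.7, -0.5, -2.7]
    - [2, -1.5, -3.8]
    - [3.3, -2.5, -4.7]
    - [4.6, -3.5, -4.7]
    - [6, -4.5, -4.7]
    - [7.3, -5.5, -4.7]
    - [8.6, -6.5, -4.7]
  roll: [0, 0, 0, 0, 0, 0, 0, 0]

```text
t: 18.65
tool_pos: [0.4951, -0.04, 0.1697]
orientation: [0.927, 0.375, 0.001, 0.0]
ft_force: [1.3, 0.3, 0.2]
gripper_width: 0.0475
grasp_force: 41.1
```

```bash
python3 held.py 50 .165
```

```text
18.8 [ 0.49539994 -0.03780828  0.16892156] 0.047283046784680614 41.147408187389374 [-0.04936844 -1.48844026 -0.06939892]
disc [498.1 -30.1  46.8]
shift [ 3.34 -2.37  0.14] yaw now -45.5  q7 -0.29
```

>>> carry_out:
  gripper: [1, 1, 1, 1, 1, 1]
  xyz:
    - [1, -0.8, 0]
    - [2.1, -1.5, 0.1]
    - [3.2, -2.25, 0.15]
    - [3.35, -2.4, 0.15]
    - [3.35, -2.4, 0.15]
    - [3.35, -2.4, 0.15]
  roll: [0, 0, 0, 0, 0, 0]

```text
t: 19.4
tool_pos: [0.5168, 0.0775, 0.1643]
orientation: [0.927, 0.374, 0.0, 0.0]
ft_force: [-0.1, -0.1, -0.0]
gripper_width: 0.0473
grasp_force: 41.2
```

```bash
python3 held.py 50 .165; cp pics/held.png pics/held50.png
```

```text
19.55 [0.51686821 0.07763752 0.16413667] 0.04729564720029506 41.16577327251434 [-0.23217707 -0.15561027  0.08566537]
disc [519.1  80.4  46.8]
shift [ 0.13 -0.13 -0.03] yaw now -46.1  q7 -0.51
```

View pics/held50.png

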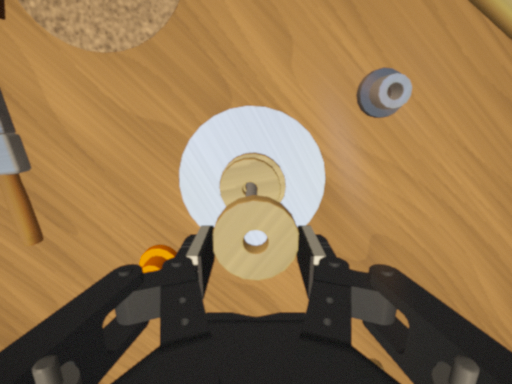

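Run:
```python
from h import *
c=viewer.calibration('wrist'); s=env.observe(); p=s['tool_pos']
for d in (.012,.015,.017,.02,.023): print(d,proj(c,p-[0,0,d]), (proj(c,p-[-.00357,-.0035,d])-proj(c,p-[0,0,d])))
```

```text
0.012 [256.82449581 248.47217388] [-0.07973849 -8.41113852]
0.015 [256.78967108 245.83562247] [-0.07848484 -8.26906043]
0.017 [256.7672062  244.13482484] [-0.07766935 -8.17690398]
0.02 [256.734579   241.66464636] [-0.07647548 -8.04235544]
0.023 [256.70317191 239.28684191] [-0.07531567 -7.91205142]
```

>>> carry_out:
  gripper: [1, 1, 1, 1, 1, 1, 1, 1]
  xyz:
    - [0.06, -0.13, 0]
    - [0.06, -0.13, 0.4]
    - [0.06, -0.13, 0.8]
    - [0.06, -0.13, 1.2]
    - [0.06, -0.13, 1.7]
    - [0.06, -0.13, 2.3]
    - [0.06, -0.13, 2.8]
    - [0.06, -0.13, 3.0]
  roll: [0, 0, 0, 0, 0, 0, 0, 0]

```text
t: 20.35
tool_pos: [0.5148, 0.0831, 0.0716]
orientation: [0.927, 0.375, -0.001, 0.0]
ft_force: [0.3, -0.2, -0.1]
gripper_width: 0.047
grasp_force: 41.2
```

>>> carry_out:
  gripper: [1, -1, -1, -1, -1, -1, -1, -1]
  xyz:
    - [0, 0, 0]
    - [0, 0, 0]
    - [0, 0, 0]
    - [0, 0, 0]
    - [0, 0, -1]
    - [0, 0, -2.5]
    - [0, 0, -3.6]
    - [0, 0, -3.6]
  roll: [0, 0, 0, 0, 0, 0, 0, 0]

```text
t: 21.15
tool_pos: [0.5175, 0.0834, 0.1859]
orientation: [0.927, 0.375, 0.003, 0.0]
ft_force: [0.1, -1.5, 0.4]
gripper_width: 0.085
grasp_force: 0.0
```

```bash
python3 placed.py .054 .554 -.366
```

```text
21.3 [0.51507785 0.0839539  0.18156455] -0.5328912368973141
(0.78, array([277., 164.]), array([526.7,  86.2]), 56.3, np.uint64(359))
(0.67, array([322., 319.]), array([462.8, -76.8]), 19.3, np.uint64(125))
(0.6, array([251., 162.]), array([521.8,  89.8]), 52.3, np.uint64(308))
(0.59, array([250., 182.]), array([515.5,  85. ]), 50.8, np.uint64(1668))
(0.67, array([396., 194.]), array([ 554.3, -366. ]), 43.7, np.uint64(225))
(0.66, array([212., 209.]), array([515.9,  86.2]), 47.2, np.uint64(147))
(0.64, array([279., 266.]), array([374.6, -80.9]), 31.9, np.uint64(128))
(0.55, array([331., 240.]), array([ 435.4, -211.3]), 36.0, np.uint64(172))
(0.52, array([302., 244.]), array([ 437.9, -129.8]), 34.4, np.uint64(152))
(0.42, array([222., 207.]), array([511.1,  61.9]), 40.2, np.uint64(50))
shift [-9.48 11.68  0.36] yaw now -46.0  q7 -0.53
```

>>> carry_out:
  gripper: [-1, -1, -1, -1, -1, -1, -1, -1]
  xyz:
    - [-1, 1.25, 0.2]
    - [-2, 2.5, 0.4]
    - [-3.1, 3.8, 0.4]
    - [-4.1, 5, 0.4]
    - [-5.1, 6.3, 0.4]
    - [-6.1, 7.5, 0.4]
    - [-7.1, 8.7, 0.4]
    - [-8.1, 10, 0.4]
  roll: [0, 0, 0, 0, 0, 0, 0, 0]

```text
t: 22.25
tool_pos: [0.5486, -0.3026, 0.1685]
orientation: [0.927, 0.375, -0.001, -0.001]
ft_force: [0.6, 0.5, 0.4]
gripper_width: 0.0852
grasp_force: 0.0
```

>>> carry_out:
  gripper: [-1, -1, -1, -1, -1]
  xyz:
    - [-1, 1.2, 0]
    - [-1.4, 1.7, 0]
    - [-1.4, 1.7, 0]
    - [-1.4, 1.7, 0]
    - [-1.4, 1.7, 0]
  roll: [0, 0, 0, 0, 0]

```text
t: 22.75
tool_pos: [0.5547, -0.3652, 0.1689]
orientation: [0.927, 0.375, -0.0, -0.001]
ft_force: [0.3, 0.5, -0.5]
gripper_width: 0.0857
grasp_force: 0.0
```

```bash
python3 pick.py .554 -.366 .0305 42
```

```text
22.9 [ 0.55496286 -0.36540175  0.16959144]
(0.65, array([255., 178.]), array([ 554.9, -368.6]), 41.7, np.uint64(970))
circle [ 553.1 -369.4   41.8]
shift [-0.07  0.07  4.64] yaw now -45.9  q7 0.14
```

>>> carry_out:
  gripper: [-1, -1, -1, -1, -1, 1, 1, 1]
  xyz:
    - [-0.07, 0.07, 1.3]
    - [-0.07, 0.07, 2.6]
    - [-0.07, 0.07, 3.8]
    - [-0.07, 0.07, 4.5]
    - [-0.07, 0.07, 4.6]
    - [-0.07, 0.07, 4.6]
    - [-0.07, 0.07, 4.6]
    - [-0.07, 0.07, 4.6]
  roll: [0, 0, 0, 0, 0, 0, 0, 0]

```text
t: 23.75
tool_pos: [0.5552, -0.3704, 0.0333]
orientation: [0.927, 0.375, 0.001, 0.001]
ft_force: [-0.1, 0.3, 0.2]
gripper_width: 0.0441
grasp_force: 0.0
```

```bash
python3 held.py 42 .178
```

```text
23.9 [ 0.55520586 -0.37036737  0.03375308] 0.03807960028517658 39.08134609577246 [-1.84612315  2.56070059  8.66764043]
disc [ 558.  -366.6   38.6]
shift [  9.59 -11.74  -4.83] yaw now -46.0  q7 0.23
```

>>> carry_out:
  gripper: [1, 1, 1, 1, 1, 1, 1, 1]
  xyz:
    - [0, 0, -1.2]
    - [0.5, -0.6, -2.7]
    - [1.5, -1.8, -4]
    - [2.5, -3.1, -4.8]
    - [3.5, -4.3, -4.8]
    - [4.5, -5.5, -4.8]
    - [5.5, -6.7, -4.8]
    - [6.5, -8, -4.8]
  roll: [0, 0, 0, 0, 0, 0, 0, 0]

```text
t: 24.7
tool_pos: [0.5284, -0.0641, 0.1768]
orientation: [0.927, 0.375, 0.001, 0.0]
ft_force: [1.5, 0.8, -0.3]
gripper_width: 0.0384
grasp_force: 40.1
```

>>> carry_out:
  gripper: [1, 1, 1, 1, 1, 1, 1]
  xyz:
    - [1, -1.2, 0]
    - [2, -2.4, 0]
    - [2.9, -3.5, 0]
    - [3, -3.6, 0]
    - [3, -3.6, 0]
    - [3, -3.6, 0]
    - [3, -3.6, 0]
  roll: [0, 0, 0, 0, 0, 0, 0]

```text
t: 25.4
tool_pos: [0.5182, 0.0722, 0.1761]
orientation: [0.928, 0.374, 0.0, 0.0]
ft_force: [0.6, -0.7, -0.1]
gripper_width: 0.0381
grasp_force: 40.2
```

```bash
python3 held.py 42 .175; cp pics/held.png pics/held42.png;python3 - <<'E'
from h import *
c=viewer.calibration('wrist'); s=env.observe(); p=s['tool_pos']; print(proj(c,p-[0,0,.0215]))
im=cv2.imread('pics/held42.png')
# bore: bright/dark blob near (256,238)
cv2.imwrite('pics/h42c.png',cv2.resize(im[120:300,150:360],(700,600)))
E
```

```text
25.55 [0.51808949 0.07277668 0.17584226] 0.038066043978974375 40.15416610753164 [ 0.25708598 -0.10350696 -0.00653495]
disc [521.3  78.   40.9]
shift [ 0.21 -0.27  0.03] yaw now -46.1  q7 -0.5
[256.71260722 240.51692427]
```

View pics/h42c.png

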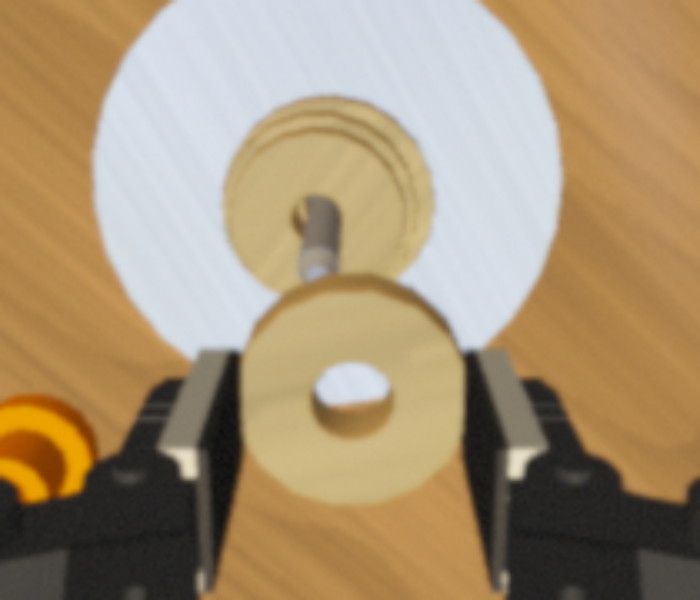

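>>> carry_out:
  gripper: [1, 1, 1, 1, 1, 1, 1, 1]
  xyz:
    - [0.19, -0.27, 0]
    - [0.19, -0.27, 0.3]
    - [0.19, -0.27, 0.7]
    - [0.19, -0.27, 1.1]
    - [0.19, -0.27, 1.6]
    - [0.19, -0.27, 2.2]
    - [0.19, -0.27, 2.7]
    - [0.19, -0.27, 2.85]
  roll: [0, 0, 0, 0, 0, 0, 0, 0]

```text
t: 26.35
tool_pos: [0.5155, 0.0834, 0.088]
orientation: [0.927, 0.375, -0.001, 0.0]
ft_force: [0.1, -0.6, 0.8]
gripper_width: 0.0386
grasp_force: 40.2
```

>>> carry_out:
  gripper: [1, -1, -1, -1, -1, -1, -1, -1]
  xyz:
    - [0, 0, 0]
    - [0, 0, 0]
    - [0, 0, 0]
    - [0, 0, 0]
    - [0, 0, -1]
    - [0, 0, -2.3]
    - [0, 0, -3.2]
    - [0, 0, -3.2]
  roll: [0, 0, 0, 0, 0, 0, 0, 0]

```text
t: 27.15
tool_pos: [0.5182, 0.0838, 0.1897]
orientation: [0.927, 0.375, 0.003, 0.0]
ft_force: [1.0, -0.3, -0.4]
gripper_width: 0.0856
grasp_force: 0.0
```

```bash
python3 placed.py .066 .4365 -.2115
```

```text
27.3 [0.51604617 0.08424339 0.18588887] -0.5322227602751874
(0.81, array([249., 186.]), array([516. ,  84.8]), 43.9, np.uint64(1323))
(0.78, array([273., 165.]), array([523.2,  88.5]), 57.5, np.uint64(499))
(0.76, array([249., 169.]), array([518.5,  87.5]), 48.9, np.uint64(479))
(0.73, array([322., 318.]), array([467. , -68.1]), 20.5, np.uint64(182))
(0.67, array([257., 162.]), array([520.3,  89. ]), 53.0, np.uint64(437))
(0.65, array([210., 206.]), array([516.3,  88.4]), 37.8, np.uint64(96))
(0.59, array([332., 241.]), array([ 436.1, -211.2]), 32.5, np.uint64(134))
(0.5, array([296., 238.]), array([ 438.2, -128.3]), 32.9, np.uint64(142))
(0.49, array([213., 211.]), array([505.6,  85.7]), 38.6, np.uint64(36))
shift [-8.74  5.24  0.52] yaw now -46.0  q7 -0.53
```

>>> carry_out:
  gripper: [-1, -1, -1, -1, -1, -1, -1, -1]
  xyz:
    - [-1.3, 0.8, 0.2]
    - [-2.6, 1.6, 0.5]
    - [-4, 2.4, 0.5]
    - [-5.3, 3.2, 0.5]
    - [-6.6, 4, 0.5]
    - [-8, 4.8, 0.5]
    - [-8.7, 5.2, 0.5]
    - [-8.7, 5.2, 0.5]
  roll: [0, 0, 0, 0, 0, 0, 0, 0]

```text
t: 28.25
tool_pos: [0.4353, -0.2137, 0.171]
orientation: [0.928, 0.372, -0.001, 0.001]
ft_force: [0.4, 0.1, 0.2]
gripper_width: 0.0851
grasp_force: 0.0
```

```bash
python3 pick.py .4365 -.2115 .034 34
```

```text
28.4 [ 0.43711372 -0.20895356  0.17057391]
(0.87, array([263., 188.]), array([ 437.2, -214. ]), 34.2, np.uint64(626))
circle [ 435.4 -214.3   32.3]
shift [-0.13  0.13  4.55] yaw now -45.9  q7 0.05
```

>>> carry_out:
  gripper: [-1, -1, -1, -1, -1, 1, 1, 1]
  xyz:
    - [-0.14, 0.12, 1.3]
    - [-0.14, 0.12, 2.6]
    - [-0.14, 0.12, 3.8]
    - [-0.14, 0.12, 4.4]
    - [-0.14, 0.12, 4.5]
    - [-0.14, 0.12, 4.5]
    - [-0.14, 0.12, 4.5]
    - [-0.14, 0.12, 4.5]
  roll: [0, 0, 0, 0, 0, 0, 0, 0]

```text
t: 29.25
tool_pos: [0.4374, -0.2151, 0.0372]
orientation: [0.927, 0.375, 0.001, 0.001]
ft_force: [-0.2, -0.1, -0.1]
gripper_width: 0.0439
grasp_force: 0.0
```

```bash
python3 held.py 34 .19
```

```text
29.4 [ 0.43716194 -0.21507907  0.03709002] 0.020310595865682707 14.379249745543348 [-2.26046032  4.17133458 28.14214406]
disc [ 439.9 -209.3   30.7]
shift [ 8.83 -5.29 -5.09] yaw now -45.9  q7 0.26
```

```bash
cp pics/held.png pics/held34.png
python3 - <<'E'
from h import *
im=look('wrist')[1]; s=env.observe(); print(s['gripper_width'],s['grasp_force'],s['ft_force'])
cv2.imwrite('pics/h34c.png',cv2.resize(im[150:330,150:360,::-1],(700,600)))
E
```

```text
0.012314319007393947 6.273981486156117 [-0.7479149   1.12886675 14.01138878]
```

View pics/h34c.png

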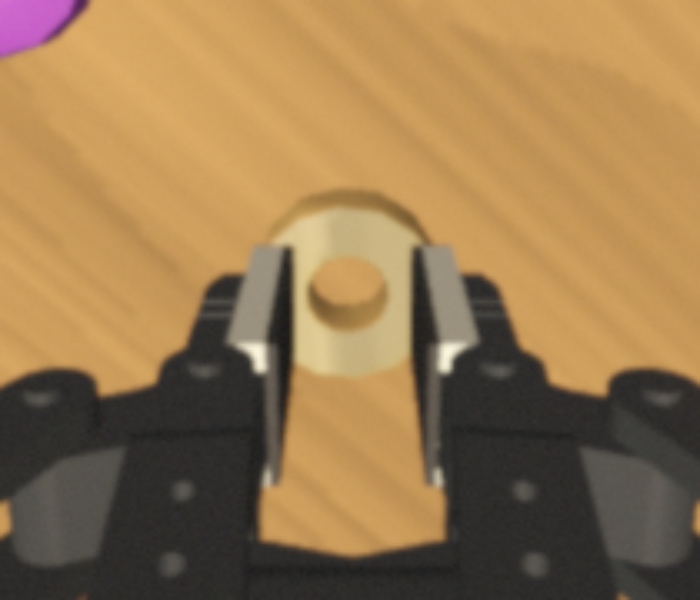

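The fingertips closed on top of disc34 instead of around it, so the grasp was too high. I'll open, go 7 mm lower and close again.

>>> carry_out:
  gripper: [-1, -1, -1, -1, -1, 1, 1, 1]
  xyz:
    - [0, 0, -0.2]
    - [0, 0, -0.2]
    - [0, 0, -0.2]
    - [0, 0, 0.1]
    - [0, 0, 0.25]
    - [0, 0, 0.25]
    - [0, 0, 0.25]
    - [0, 0, 0.25]
  roll: [0, 0, 0, 0, 0, 0, 0, 0]

```text
t: 30.25
tool_pos: [0.4366, -0.2153, 0.0286]
orientation: [0.927, 0.375, -0.0, -0.0]
ft_force: [-0.0, -0.6, -0.1]
gripper_width: 0.0434
grasp_force: 0.0
```

```bash
python3 held.py 34 .19
```

```text
30.4 [ 0.43671823 -0.21528839  0.02905362] 0.030781078579304365 39.24551786854863 [-1.16849336 -0.62280115  3.16055084]
disc [ 441.  -210.    30.8]
shift [ 8.84 -5.29 -5.36] yaw now -46.0  q7 0.27
```

>>> carry_out:
  gripper: [1, 1, 1, 1, 1, 1, 1, 1]
  xyz:
    - [0, 0, -1.2]
    - [0.8, -0.5, -2.7]
    - [2.1, -1.3, -4]
    - [3.5, -2.1, -4.6]
    - [4.8, -2.9, -4.6]
    - [6.2, -3.7, -4.6]
    - [7.5, -4.5, -4.6]
    - [8.5, -5.1, -4.6]
  roll: [0, 0, 0, 0, 0, 0, 0, 0]

```text
t: 31.2
tool_pos: [0.5139, 0.0758, 0.1668]
orientation: [0.927, 0.376, 0.0, -0.0]
ft_force: [0.6, -0.1, -0.6]
gripper_width: 0.031
grasp_force: 40.0
```

>>> carry_out:
  gripper: [1, 1, 1, 1]
  xyz:
    - [0.2, -0.2, 0]
    - [0.2, -0.2, 0]
    - [0.2, -0.2, 0]
    - [0.2, -0.2, 0]
  roll: [0, 0, 0, 0]

```text
t: 31.6
tool_pos: [0.5136, 0.0786, 0.1669]
orientation: [0.928, 0.374, 0.0, 0.0]
ft_force: [0.4, 0.3, -0.4]
gripper_width: 0.0313
grasp_force: 40.0
```

```bash
python3 held.py 34 .165
python3 - <<'E'
from h import *
c=viewer.calibration('wrist'); s=env.observe(); p=s['tool_pos']; print(proj(c,p-[0,0,.017]),proj(c,[.517,.083,.103]))
im=cv2.imread('pics/held.png')
cv2.imwrite('pics/h34d.png',cv2.resize(im[150:330,150:360],(700,600)))
E
```

```text
31.75 [0.51376067 0.07921355 0.16687877] 0.03138881803995294 39.9796786531806 [-0.16100102 -0.00928048 -0.40884473]
disc [539.5 104.5  32.9]
shift [ 0.17 -0.02  0.06] yaw now -46.1  q7 -0.48
[256.75401437 244.15369516] [255.72189349 207.53032115]
```

View pics/h34d.png

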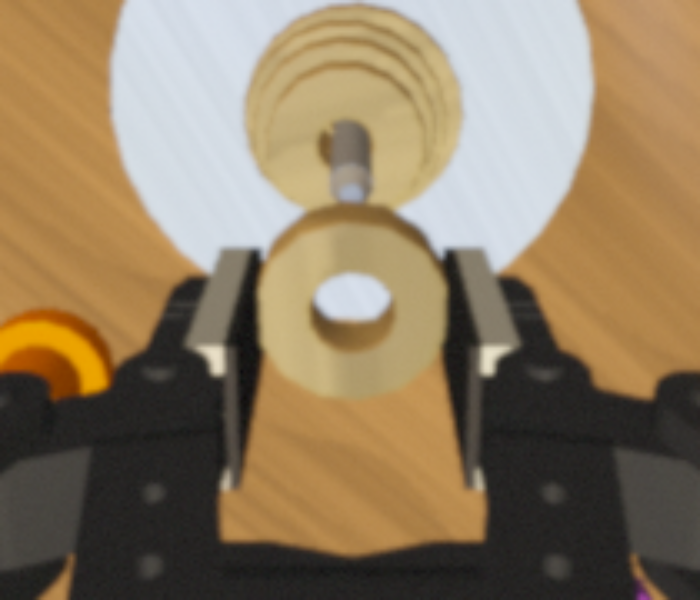

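>>> carry_out:
  gripper: [1, 1, 1, 1, 1, 1, 1, 1]
  xyz:
    - [0.15, -0.02, 0]
    - [0.15, -0.02, 0.3]
    - [0.15, -0.02, 0.6]
    - [0.15, -0.02, 1.0]
    - [0.15, -0.02, 1.4]
    - [0.15, -0.02, 1.8]
    - [0.15, -0.02, 2.2]
    - [0.15, -0.02, 2.3]
  roll: [0, 0, 0, 0, 0, 0, 0, 0]

```text
t: 32.55
tool_pos: [0.5159, 0.084, 0.096]
orientation: [0.927, 0.375, -0.001, -0.0]
ft_force: [-0.6, -0.4, -0.7]
gripper_width: 0.0311
grasp_force: 40.0
```

>>> carry_out:
  gripper: [1, -1, -1, -1, -1, -1, -1, -1]
  xyz:
    - [0, 0, 0]
    - [0, 0, 0]
    - [0, 0, 0]
    - [0, 0, 0]
    - [0, 0, -1]
    - [0, 0, -2.3]
    - [0, 0, -3.2]
    - [0, 0, -3.2]
  roll: [0, 0, 0, 0, 0, 0, 0, 0]

```text
t: 33.35
tool_pos: [0.5184, 0.0839, 0.1971]
orientation: [0.927, 0.375, 0.003, 0.0]
ft_force: [-0.3, 0.8, -0.5]
gripper_width: 0.0854
grasp_force: 0.0
```

```bash
python3 placed.py .078 .67 .05
```

```text
33.5 [0.51627327 0.08444938 0.19333614] -0.5165468892221837
(0.9, array([250., 170.]), array([520.9,  90.5]), 45.3, np.uint64(458))
(0.88, array([252., 188.]), array([517.1,  85.2]), 34.1, np.uint64(811))
(0.84, array([261., 175.]), array([521.6,  88.5]), 36.2, np.uint64(213))
(0.72, array([323., 315.]), array([470.2, -63.8]), 22.8, np.uint64(231))
(0.68, array([278., 166.]), array([533.7,  88.1]), 48.0, np.uint64(278))
(0.64, array([270., 167.]), array([538. ,  88.1]), 34.0, np.uint64(201))
(0.7, array([296., 242.]), array([ 438.1, -128.1]), 34.8, np.uint64(157))
(0.58, array([216., 212.]), array([503.7,  71.2]), 32.1, np.uint64(20))
shift [2.9  4.38 0.75] yaw now -46.0  q7 -0.52
```

>>> carry_out:
  gripper: [-1, -1, -1, -1, -1, -1, -1]
  xyz:
    - [0.7, 1.1, 0]
    - [1.5, 2.2, 0.4]
    - [2.2, 3.3, 0.7]
    - [2.9, 4.4, 0.7]
    - [2.9, 4.4, 0.7]
    - [2.9, 4.4, 0.7]
    - [2.9, 4.4, 0.7]
  roll: [0, 0, 0, 0, 0, 0, 0]

```text
t: 34.35
tool_pos: [0.67, 0.0497, 0.1719]
orientation: [0.927, 0.375, -0.001, -0.0]
ft_force: [-0.5, -0.2, -0.5]
gripper_width: 0.085
grasp_force: 0.0
```

Run:
```python
from h import *
look('wrist');c,im=look('wrist','wt'); s=env.observe(); print(s['t'],s['tool_pos'])
print(*find('wrist',c,'weight',.02),sep='\n')
b,r=bore('wrist',c,im,(.67,.05),.034,30); print('hub',b)
b,r2=bore('wrist',c,im,(.67,.05),.034,14); print('bore',b)
cv2.imwrite('pics/wr.png',cv2.resize(r[:,:,::-1],(480,480)))
go(.67,.05,.04)
```

```text
34.45 [0.67005014 0.05019409 0.17255854]
(0.77, array([255., 183.]), array([668.8,  53.4]), 44.8, np.uint64(1313))
hub [666.2  52.2  28.6]
bore [672.8  57.2  13.8]
shift [-0.01  0.    4.43] yaw now -45.9  q7 -0.46
```

View pics/wr.png

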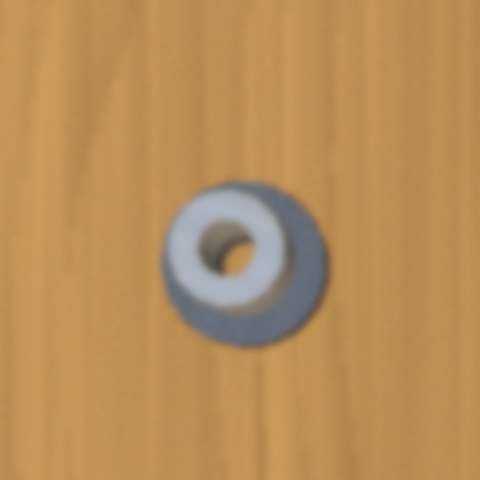

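>>> carry_out:
  gripper: [-1, -1, -1, -1, -1, 1, 1, 1]
  xyz:
    - [-0.05, -0.13, 1.3]
    - [-0.05, -0.13, 2.6]
    - [-0.05, -0.13, 3.8]
    - [-0.05, -0.13, 4.3]
    - [-0.05, -0.13, 4.4]
    - [-0.05, -0.13, 4.4]
    - [-0.05, -0.13, 4.4]
    - [-0.05, -0.13, 4.4]
  roll: [0, 0, 0, 0, 0, 0, 0, 0]

```text
t: 35.3
tool_pos: [0.6681, 0.0514, 0.0424]
orientation: [0.927, 0.375, 0.001, 0.0]
ft_force: [0.7, -0.1, 0.0]
gripper_width: 0.0439
grasp_force: 0.0
```

>>> carry_out:
  gripper: [1, 1, 1]
  xyz:
    - [0, 0, 0]
    - [0, 0, 0]
    - [0, 0, 0]
  roll: [0, 0, 0]

```text
t: 35.6
tool_pos: [0.6677, 0.0515, 0.0422]
orientation: [0.927, 0.375, 0.001, 0.0]
ft_force: [-1.0, 0.7, 9.4]
gripper_width: 0.0289
grasp_force: 38.9
```

Run:
```python
from h import *
s=env.observe(); print(s['t'],s['tool_pos'],s['gripper_width'],s['grasp_force'],s['ft_force'])
go(.517,.083,.155)
```

```text
35.6 [0.66772132 0.05150635 0.04219133] 0.028914454383394995 38.89955825172365 [-1.01166821  0.65624019  9.3954613 ]
shift [-2.88 -4.24 -3.77] yaw now -46.0  q7 -0.37
```

>>> carry_out:
  gripper: [1, 1, 1, 1, 1, 1, 1, 1]
  xyz:
    - [0, 0, -1.2]
    - [0, 0, -2.7]
    - [0, 0, -4.1]
    - [-0.8, -1.2, -4.1]
    - [-1.6, -2.4, -4.1]
    - [-2.4, -3.5, -4.1]
    - [-2.85, -4.2, -4.1]
    - [-2.85, -4.2, -4.1]
  roll: [0, 0, 0, 0, 0, 0, 0, 0]

```text
t: 36.4
tool_pos: [0.5144, 0.0837, 0.1639]
orientation: [0.927, 0.375, -0.001, -0.002]
ft_force: [1.3, 0.7, -2.3]
gripper_width: 0.0283
grasp_force: 40.4
```

Run:
```python
from h import *
look('wrist');look('wrist');c,im=look('wrist'); s=env.observe(); p=s['tool_pos'];print(s['t'],p,s['gripper_width'],s['grasp_force'],s['ft_force'])
print('axis at hub top',(proj(c,p-[0,0,.008])-[150,150])/.3)
cv2.imwrite('pics/wh.png',cv2.resize(im[150:330,150:360,::-1],(700,600)))
go(.517,.083,.12)
```

```text
36.55 [0.51903011 0.08268075 0.16416517] 0.028635693861473657 40.425754096359015 [ 0.96854439  0.03348588 -2.33245928]
axis at hub top [360.69303997 338.78182369]
shift [-0.04 -0.06  1.47] yaw now -45.9  q7 -0.47
```

View pics/wh.png

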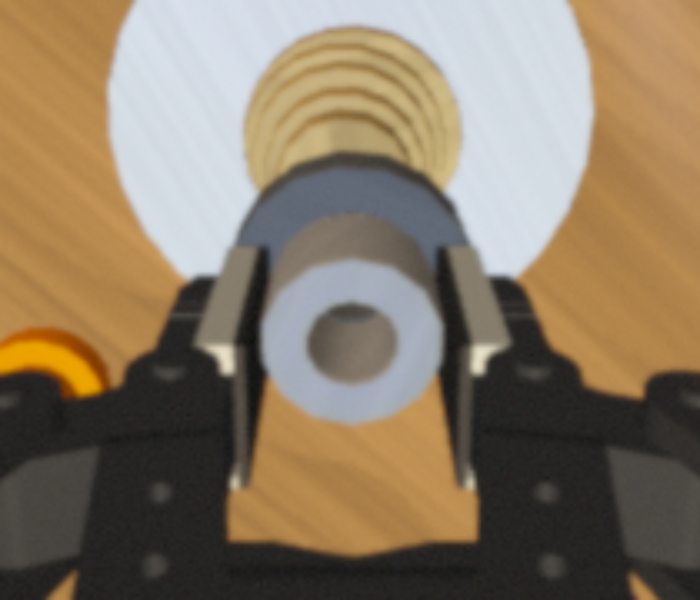

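>>> carry_out:
  gripper: [1, 1, 1, 1, 1, 1, 1, 1]
  xyz:
    - [-0.04, -0.05, 0]
    - [-0.04, -0.05, 0.2]
    - [-0.04, -0.05, 0.5]
    - [-0.04, -0.05, 0.8]
    - [-0.04, -0.05, 1.1]
    - [-0.04, -0.05, 1.3]
    - [-0.04, -0.05, 1.42]
    - [-0.04, -0.05, 1.42]
  roll: [0, 0, 0, 0, 0, 0, 0, 0]

```text
t: 37.35
tool_pos: [0.5162, 0.0827, 0.1207]
orientation: [0.927, 0.375, -0.0, 0.0]
ft_force: [0.5, 0.9, -2.9]
gripper_width: 0.0285
grasp_force: 40.4
```

>>> carry_out:
  gripper: [1, -1, -1, -1, -1, -1, -1, -1]
  xyz:
    - [0, 0, 0]
    - [0, 0, 0]
    - [0, 0, 0]
    - [0, 0, 0]
    - [0, 0, -1]
    - [0, 0, -2.3]
    - [0, 0, -3]
    - [0, 0, -3]
  roll: [0, 0, 0, 0, 0, 0, 0, 0]

```text
t: 38.15
tool_pos: [0.5177, 0.0827, 0.2139]
orientation: [0.927, 0.375, 0.002, 0.0]
ft_force: [0.7, 0.6, -0.4]
gripper_width: 0.0856
grasp_force: 0.0
```

Run:
```python
from h import *
look('wrist');c,im=look('wrist'); s=env.observe(); p=s['tool_pos'];print(s['t'],p,s['gripper_width'])
print(find('wrist',c,'weight',.09))
ct,it=look('top'); print(find('top',ct,'stand',.018)); print(proj(c,[.517,.083,.112]))
# cork / seat: batten inner faces at top z=.02, fit in rectified view
S=.0005;xs=np.float32([[0,0],[600,0],[600,600],[0,600]])
H=cv2.getPerspectiveTransform(np.float32([proj(ct,[.42+u*S,.2+v*S,.02]) for u,v in xs]),xs)
r=cv2.warpPerspective(it,H,(600,600))
a=im[100:340,80:400,::-1]; b=r[:,:,::-1]
cv2.imwrite('pics/fin.png',np.hstack([cv2.resize(a,(400,300)),cv2.resize(b,(400,400))[:300]]) if 0 else np.hstack([cv2.copyMakeBorder(cv2.resize(a,(400,300)),0,100,0,0,0),cv2.resize(b,(400,400))]))
```

```text
38.25 [0.51620968 0.08316289 0.21121286] 0.0852870326726963
[(0.88, array([255., 190.]), array([515.7,  83.2]), 47.1, np.uint64(1724))]
[(0.93, array([224., 218.]), array([515.9,  81.4]), 147.3, np.uint64(1470))]
[256.2023112 198.9149201]
```

View pics/fin.png

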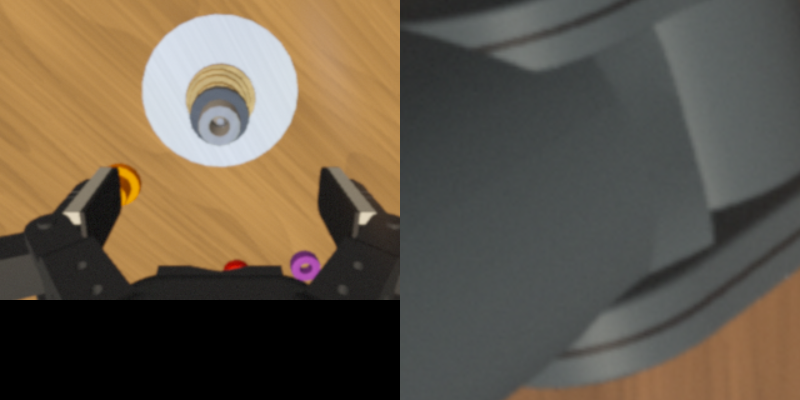

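The weight is back on the stack: its hub is at about (218,122) in the left half, centred on the discs. The arm hides the V-stop in the right half, so I'll measure the seat numerically from the first top picture.

Run:
```python
from h import *
it=cv2.resize(cv2.imread('pics/top0.png'),(512,384),interpolation=cv2.INTER_AREA); c=viewer.calibration('top')
def rect(z):
    S=.0005;xs=np.float32([[0,0],[600,0],[600,600],[0,600]])
    H=cv2.getPerspectiveTransform(np.float32([proj(c,[.42+u*S,.2+v*S,z]) for u,v in xs]),xs)
    return cv2.warpPerspective(it,H,(600,600))
r=rect(.02); g=cv2.cvtColor(r,cv2.COLOR_BGR2GRAY); m=(g<62).astype(np.uint8)
m=cv2.morphologyEx(m,cv2.MORPH_CLOSE,np.ones((9,9))); m=cv2.morphologyEx(m,cv2.MORPH_OPEN,np.ones((15,15)))
L=[]
for k in cv2.findContours(m,cv2.RETR_EXTERNAL,cv2.CHAIN_APPROX_NONE)[0]:
    (u,v),(w,h),a=cv2.minAreaRect(k); 
    if w<h: w,h,a=h,w,a+90
    P=np.array([420+u*.5,200+v*.5]); print(P,w/2,h/2,a%180)
    if 120<w/2<175 and h/2<35: L.append((P,np.radians(a)))
S0=np.array([571,325.]);A=[];B=[]
for P,a in L:
    n=np.array([-np.sin(a),np.cos(a)]); n*=np.sign((P-S0)@n); A.append(n);B.append(P@n-86); print('face normal',n)
if len(A)==2:
    s=np.linalg.solve(A,B); print('seat',s,'dir',A[0]+A[1], 'push dir',(s-[517,83])/np.linalg.norm(s-[517,83]))
for uv in [(178,283)]: pass
```

```text
[583.19839478 382.50706482] 234.8384552001953 117.18899536132812 166.90184783935547
[714.25 216.25] 22.5 10.5 90.0
```

Run:
```python
from h import *
it=cv2.resize(cv2.imread('pics/top0.png'),(512,384),interpolation=cv2.INTER_AREA); c=viewer.calibration('top')
S=.0005;xs=np.float32([[0,0],[600,0],[600,600],[0,600]])
H=cv2.getPerspectiveTransform(np.float32([proj(c,[.42+u*S,.2+v*S,.02]) for u,v in xs]),xs)
g=cv2.cvtColor(cv2.warpPerspective(it,H,(600,600)),cv2.COLOR_BGR2GRAY)
m=cv2.morphologyEx((g<62).astype(np.uint8),cv2.MORPH_CLOSE,np.ones((9,9))); m=cv2.morphologyEx(m,cv2.MORPH_OPEN,np.ones((15,15)))
v,u=np.nonzero(m); P=np.c_[420+u*.5,200+v*.5]; S0=np.array([571,325.]); d=np.array([27,107.])
q=P-S0; q=q; k=np.hypot(*q.T)<150; P=P[k];q=q[k]; cr=q[:,0]*d[1]-q[:,1]*d[0]
A=[];B=[]
for sg in (1,-1):
    pts=P[(cr*sg>0)&(np.abs(cr)/110>12)]
    (cx,cy),(w,h),a=cv2.minAreaRect(pts.astype(np.float32))
    if w<h:w,h,a=h,w,a+90
    vx,vy,x0,y0=cv2.fitLine(pts.astype(np.float32),cv2.DIST_HUBER,0,.01,.01).ravel()
    n=np.array([-vy,vx]); n*=np.sign((np.array([x0,y0])-S0)@n); f=(np.array([x0,y0])@n)
    inner=np.percentile(pts@n,3); print(w,h,a,n,'mid',f,'inner',inner); A.append(n);B.append((f-86,inner-75))
B=np.array(B)
for j in (0,1): print('seat',np.linalg.solve(A,B[:,j]))
print('angle',np.degrees(np.arccos(A[0]@A[1])),'dir',(A[0]+A[1])/np.linalg.norm(A[0]+A[1]))
# cork: brown texture, lighter/less red than bench; check disc centroid by chroma
```

```text
147.1818389892578 25.966815948486328 122.19573593139648 [0.85855764 0.51271707] mid 738.9096 inner 728.2721993204951
150.14871215820312 25.28095245361328 32.0053825378418 [-0.53985655  0.841757  ] mid 48.503662 inner 38.09388328790665
seat [569.10616195 320.4480072 ]
seat [569.10876148 321.15085203]
angle 91.82889 dir [0.22904022 0.973417  ]
```

Run:
```python
from h import *
go(.492,-.029,.21,-102.4)
```

```text
shift [-3.16  2.13  0.01] yaw now -46.0 roll 7.05 q7 -0.53
```

>>> carry_out:
  gripper: [1, 1, 1, 1, 1, 1, 1, 1]
  xyz:
    - [-0.8, 0.5, 0]
    - [-1.6, 1.1, 0]
    - [-2.4, 1.6, 0]
    - [-3.16, 2.13, 0]
    - [-3.16, 2.13, 0]
    - [-3.16, 2.13, 0]
    - [-3.16, 2.13, 0]
    - [-3.16, 2.13, 0]
  roll: [1, 2, 3, 4, 5, 6, 7, 7.05]

```text
t: 39.2
tool_pos: [0.4921, -0.029, 0.2101]
orientation: [0.994, -0.109, -0.001, 0.001]
ft_force: [-0.6, 0.5, 1.0]
gripper_width: 0.0001
grasp_force: 0.0
```

>>> carry_out:
  gripper: [1, 1, 1]
  xyz:
    - [0, 0, 0]
    - [0, 0, 0]
    - [0, 0, 0]
  roll: [0, 0, 0]

```text
t: 39.5
tool_pos: [0.4924, -0.029, 0.211]
orientation: [0.994, -0.107, -0.0, -0.0]
ft_force: [-1.1, 0.1, 0.3]
gripper_width: 0.0001
grasp_force: 0.0
```

Run:
```python
from h import *
s=env.observe(); print(s['t'],s['tool_pos'],s['gripper_width'],s['ft_force'])
go(.492,-.029,.032,-102.4)
look('top'); c=viewer.calibration('top'); print(find('top',c,'stand',.018))
```

```text
39.5 [ 0.49240219 -0.02899209  0.21104412] 0.00014791546830266375 [-1.13521571  0.05148327  0.28783767]
shift [-0.01  0.    5.97] yaw now -102.3 roll 0.02 q7 -1.07
[]
```

>>> carry_out:
  gripper: [1, 1, 1, 1, 1, 1, 1, 1]
  xyz:
    - [0, 0, 1.3]
    - [0, 0, 2.6]
    - [0, 0, 4]
    - [0, 0, 5.2]
    - [0, 0, 5.8]
    - [0, 0, 5.95]
    - [0, 0, 5.95]
    - [0, 0, 5.95]
  roll: [0, 0, 0, 0, 0, 0, 0, 0]

```text
t: 40.4
tool_pos: [0.4931, -0.0292, 0.0336]
orientation: [0.994, -0.108, 0.001, -0.0]
ft_force: [0.0, 0.9, 0.3]
gripper_width: -0.0001
grasp_force: 0.0
```

>>> carry_out:
  gripper: [1, 1, 1, 1, 1, 1, 1, 1]
  xyz:
    - [0, -0.2, 0]
    - [0, -0.4, 0]
    - [0, -0.6, 0]
    - [0, -0.75, 0]
    - [0, -0.9, 0]
    - [0, -1.1, 0]
    - [0, -1.3, 0]
    - [0, -1.5, 0]
  roll: [0, 0, 0, 0, 0, 0, 0, 0]

```text
t: 41.2
tool_pos: [0.5019, 0.0138, 0.0326]
orientation: [0.994, -0.108, 0.0, 0.001]
ft_force: [-0.9, -5.7, 0.4]
gripper_width: 0.0001
grasp_force: 2.6
```

```bash
cat > st.py <<'E'
from h import *
s=env.observe(); p=s['tool_pos']; print(s['t'],p,s['ft_force'])
ct,it=look('top'); c,im=look('wrist')
print('top',find('top',ct,'stand',.018),find('top',ct,'weight',.1)[:1]); print('wrist',find('wrist',c,'stand',.018)[:2])
cs,_=look('scene','sc'); print('scene stand',find('scene',cs,'stand',.018)[:1],'weight',find('scene',cs,'weight',.1)[:2])
d=np.array([.215,.977]); print('along to seat from start',p[:2]@d, (np.array([.569,.321])@d))
E
python3 st.py
```

```text
41.2 [0.50185236 0.01377008 0.03260075] [-0.94158526 -5.71416249  0.36314857]
top [] [(0.67, array([206., 267.]), array([377.9,  79. ]), 40.7, np.uint64(269))]
wrist [(0.63, array([122., 174.]), array([536. ,  86.3]), 131.2, np.uint64(24066))]
scene stand [(0.69, array([284., 232.]), array([526.3, 107.1]), 157.3, np.uint64(1797))] weight [(0.58, array([337., 198.]), array([428.7, 145.4]), 55.9, np.uint64(246)), (0.52, array([289., 199.]), array([525.9, 106.5]), 59.9, np.uint64(300))]
along to seat from start 0.12135163106567355 0.435952
```

>>> carry_out:
  gripper: [1, 1, 1, 1, 1, 1, 1, 1]
  xyz:
    - [0, -0.3, 0]
    - [0, -0.7, 0]
    - [0, -1.1, 0]
    - [0, -1.5, 0]
    - [0, -1.9, 0]
    - [0, -2.3, 0]
    - [0, -2.7, 0]
    - [0, -3.0, 0]
  roll: [0, 0, 0, 0, 0, 0, 0, 0]

```text
t: 42.4
tool_pos: [0.5212, 0.1023, 0.0326]
orientation: [0.994, -0.108, 0.0, 0.001]
ft_force: [-1.3, -7.2, 2.6]
gripper_width: 0.0
grasp_force: 3.6
```

```bash
python3 st.py; python3 -c "
from h import *
go(.55,.233,.032,-102.4)"
```

```text
42.4 [0.52123508 0.10225514 0.03264319] [-1.33227424 -7.2406319   2.56228144]
top [] [(0.78, array([203., 266.]), array([377.3,  79.8]), 42.7, np.uint64(309))]
wrist [(0.86, array([122., 174.]), array([555.7, 175.4]), 130.6, np.uint64(23822))]
scene stand [(0.89, array([298., 261.]), array([546.7, 194.8]), 159.5, np.uint64(2192))] weight [(0.72, array([332., 197.]), array([429.4, 145.7]), 55.7, np.uint64(243)), (0.6, array([305., 232.]), array([545.9, 195.3]), 54.7, np.uint64(337))]
along to seat from start 0.21196881559516387 0.435952
shift [ 0.   -4.44  0.02] yaw now -102.4 roll 0.0 q7 -1.07
```

>>> carry_out:
  gripper: [1, 1, 1, 1, 1, 1, 1, 1]
  xyz:
    - [0, -0.3, 0]
    - [0, -0.8, 0]
    - [0, -1.3, 0]
    - [0, -1.8, 0]
    - [0, -2.3, 0]
    - [0, -2.8, 0]
    - [0, -3.2, 0]
    - [0, -3.5, 0]
  roll: [0, 0, 0, 0, 0, 0, 0, 0]

```text
t: 43.6
tool_pos: [0.5437, 0.2044, 0.0326]
orientation: [0.994, -0.108, -0.0, 0.001]
ft_force: [-1.1, -7.9, 2.2]
gripper_width: -0.0002
grasp_force: 3.8
```

>>> carry_out:
  gripper: [1, 1, 1, 1, 1, 1]
  xyz:
    - [0, -0.1, 0]
    - [0, -0.2, 0]
    - [0, -0.3, 0]
    - [0, -0.4, 0]
    - [0, -0.5, 0]
    - [0, -0.6, 0]
  roll: [0, 0, 0, 0, 0, 0]

```text
t: 44.2
tool_pos: [0.5474, 0.221, 0.0326]
orientation: [0.994, -0.109, -0.0, 0.001]
ft_force: [-1.0, -6.5, 2.9]
gripper_width: -0.0
grasp_force: 3.6
```

```bash
python3 st.py
```

```text
44.2 [0.54743576 0.22102804 0.03260385] [-1.00290605 -6.46313119  2.88229223]
top [(0.81, array([121., 207.]), array([510.3, 292.1]), 91.8, np.uint64(355))] [(0.76, array([206., 271.]), array([378. ,  78.3]), 44.3, np.uint64(317))]
wrist [(0.74, array([121., 174.]), array([581.3, 293.1]), 131.5, np.uint64(24099))]
scene stand [(0.58, array([320., 308.]), array([570.6, 310. ]), 155.8, np.uint64(2895))] weight [(0.91, array([329., 279.]), array([573.4, 310.9]), 52.5, np.uint64(442))]
along to seat from start 0.3336430783132798 0.435952
```

>>> carry_out:
  gripper: [1, 1, 1, 1, 1]
  xyz:
    - [0, -0.08, 0]
    - [0, -0.16, 0]
    - [0, -0.24, 0]
    - [0, -0.32, 0]
    - [0, -0.4, 0]
  roll: [0, 0, 0, 0, 0]

```text
t: 45.1
tool_pos: [0.55, 0.2328, 0.0326]
orientation: [0.994, -0.109, -0.0, 0.001]
ft_force: [-0.2, -7.2, 2.6]
gripper_width: 0.0001
grasp_force: 3.7
```

>>> carry_out:
  gripper: [1, 1, 1]
  xyz:
    - [0, -0.04, 0]
    - [0, -0.08, 0]
    - [0, -0.12, 0]
  roll: [0, 0, 0]

```text
t: 45.4
tool_pos: [0.5508, 0.2362, 0.0326]
orientation: [0.994, -0.109, -0.0, 0.001]
ft_force: [-0.5, -7.0, 2.2]
gripper_width: -0.0002
grasp_force: 3.7
```

>>> carry_out:
  gripper: [1, 1, 1]
  xyz:
    - [0, -0.05, 0]
    - [0, -0.1, 0]
    - [0, -0.15, 0]
  roll: [0, 0, 0]

```text
t: 45.7
tool_pos: [0.5518, 0.2406, 0.0326]
orientation: [0.994, -0.109, -0.0, 0.001]
ft_force: [-2.4, -7.2, 1.8]
gripper_width: -0.0003
grasp_force: 3.7
```

>>> carry_out:
  gripper: [1, 1, 1]
  xyz:
    - [0, -0.04, 0]
    - [0, -0.08, 0]
    - [0, -0.12, 0]
  roll: [0, 0, 0]

```text
t: 46.0
tool_pos: [0.5521, 0.2426, 0.0326]
orientation: [0.994, -0.109, -0.0, 0.002]
ft_force: [-4.3, -14.4, 4.4]
gripper_width: -0.0004
grasp_force: 7.3
```

```bash
python3 st.py
```

```text
46.0 [0.55214149 0.24255033 0.03256182] [ -4.32480176 -14.36339338   4.40250369]
top [(0.8, array([114., 201.]), array([518.1, 316.6]), 101.6, np.uint64(532))] [(0.7, array([204., 267.]), array([377.1,  79.6]), 41.8, np.uint64(290))]
wrist [(0.68, array([122., 175.]), array([585.8, 313.5]), 131.4, np.uint64(24188))]
scene stand [(0.67, array([323., 315.]), array([575.8, 332.6]), 152.3, np.uint64(2752))] weight [(0.86, array([333., 289.]), array([576.2, 331.1]), 51.6, np.uint64(434))]
along to seat from start 0.3556820884415368 0.435952
```

>>> carry_out:
  gripper: [1, 1, 1, 1]
  xyz:
    - [0, -0.04, 0]
    - [0, -0.08, 0]
    - [0, -0.1, 0]
    - [0, -0.1, 0]
  roll: [0, 0, 0, 0]

```text
t: 46.8
tool_pos: [0.5521, 0.2429, 0.0325]
orientation: [0.994, -0.11, -0.001, 0.004]
ft_force: [-5.6, -18.7, 5.3]
gripper_width: 0.0
grasp_force: 10.1
```

```bash
python3 st.py
```

```text
46.8 [0.55211705 0.24293466 0.03252607] [ -5.57591605 -18.66270392   5.26945396]
top [(0.79, array([117., 204.]), array([520.6, 313.2]), 109.5, np.uint64(520))] [(0.57, array([204., 267.]), array([378.4,  80.3]), 42.1, np.uint64(299))]
wrist [(0.71, array([120., 174.]), array([585.9, 313.8]), 130.7, np.uint64(23971))]
scene stand [(0.57, array([323., 318.]), array([574.5, 331.4]), 153.0, np.uint64(2847))] weight [(0.77, array([332., 290.]), array([575.8, 331.4]), 53.4, np.uint64(464))]
along to seat from start 0.35605232537417375 0.435952
```

>>> carry_out:
  gripper: [1, 1, 1, 1, 1, 1, 1, 1]
  xyz:
    - [0, 0.2, 0]
    - [0, 0.8, 0]
    - [0, 1.5, 0]
    - [0, 2.5, -1]
    - [0, 4, -2.5]
    - [0, 5.5, -4]
    - [0, 7, -4.5]
    - [0, 8.5, -4.5]
  roll: [0, 0, 0, 0, 0, 0, 0, 0]

```text
t: 48.0
tool_pos: [0.5029, 0.0148, 0.167]
orientation: [0.994, -0.107, 0.002, -0.001]
ft_force: [1.6, -1.0, -0.6]
gripper_width: 0.0002
grasp_force: 0.0
```

>>> carry_out:
  gripper: [1, 1, 1, 1, 1, 1]
  xyz:
    - [0, 1, 0]
    - [0, 2.5, 0]
    - [0, 4, 0]
    - [0, 4.5, 0]
    - [0, 4.5, 0]
    - [0, 4.5, 0]
  roll: [0, 0, 0, 0, 0, 0]

```text
t: 48.6
tool_pos: [0.4735, -0.1158, 0.1649]
orientation: [0.994, -0.108, 0.0, -0.001]
ft_force: [0.4, 0.9, 0.2]
gripper_width: 0.0
grasp_force: 0.0
```

Run:
```python
from h import *
s=env.observe(); print(s['t'],s['tool_pos'])
c,im=look('top','tend')
for q,z in [('stand',.018),('weight',.112),('hammer',.02),('gluejar',.075),('brush',.01),('disc66',.012)]: print(q,*find('top',c,q,z),sep='\n  ')
# white base: fit circle to base pixels rectified at z=.018; gaps to battens
S=.0005;xs=np.float32([[0,0],[600,0],[600,600],[0,600]])
def rc(z):
    H=cv2.getPerspectiveTransform(np.float32([proj(c,[.42+u*S,.2+v*S,z]) for u,v in xs]),xs); return cv2.warpPerspective(im,H,(600,600))
r=rc(.018); hsv=cv2.cvtColor(r,cv2.COLOR_RGB2HSV)
m=((hsv[...,1]<45)&(hsv[...,2]>130)).astype(np.uint8); m=cv2.morphologyEx(m,cv2.MORPH_OPEN,np.ones((5,5)))
n,l,st,_=cv2.connectedComponentsWithStats(m); k=1+np.argmax(st[1:,4]); v,u=np.nonzero(l==k)
(a,b),R=cv2.minEnclosingCircle(np.c_[420+u*.5,200+v*.5].astype(np.float32)); print('base',a,b,R)
```

```text
48.6 [ 0.47350106 -0.11576154  0.16488434]
stand
  (0.68, array([100., 174.]), array([581. , 356.7]), 53.6, np.uint64(338))
  (0.58, array([123., 186.]), array([569.9, 326.3]), 156.9, np.uint64(2424))
weight
  (0.88, array([ 98., 176.]), array([566.3, 316.9]), 48.7, np.uint64(348))
  (0.53, array([114., 268.]), array([367.7, 251.3]), 129.9, np.uint64(873))
hammer
gluejar
  (0.55, array([297., 111.]), array([ 747.4, -114.5]), 74.4, np.uint64(582))
brush
  (0.75, array([116., 268.]), array([356. , 286.5]), 149.2, np.uint64(951))
  (0.47, array([123., 187.]), array([572.8, 329.5]), 154.4, np.uint64(2202))
disc66
  (0.64, array([120., 181.]), array([570.7, 326.2]), 62.9, np.uint64(125))
  (0.52, array([115., 183.]), array([571.7, 336.1]), 57.3, np.uint64(107))
  (0.47, array([106., 184.]), array([566.8, 333.3]), 22.6, np.uint64(27))
  (0.46, array([114., 183.]), array([571.5, 341.4]), 48.7, np.uint64(80))
base 571.7164306640625 327.5187683105469 76.16959381103516
```

Run:
```python
import cv2,numpy as np
from cell import workorder, env
a=cv2.resize(cv2.imread('pics/top0.png'),(512,384),interpolation=cv2.INTER_AREA).astype(int); b=cv2.imread('pics/tend.png').astype(int)
d=np.abs(a-b).max(2)>60
for n,(x0,y0,x1,y1) in dict(hammer=(140,80,265,130),jar=(280,85,320,125),brush=(88,235,160,305)).items(): print(n,d[y0:y1,x0:x1].sum())
ok=all(d[y0:y1,x0:x1].sum()<60 for x0,y0,x1,y1 in [(140,80,265,130),(280,85,320,125),(88,235,160,305)])
print(ok)
if ok: print(workorder.finish_job())
```

```text
hammer 0
jar 0
brush 252
False
```

Run:
```python
import cv2,numpy as np
a=cv2.resize(cv2.imread('pics/top0.png'),(512,384),interpolation=cv2.INTER_AREA).astype(int); b=cv2.imread('pics/tend.png').astype(int)
d=np.abs(a-b).max(2)>60; d[:235]=0;d[305:]=0;d[:,:88]=0;d[:,160:]=0
v,u=np.nonzero(d); print(u.min(),u.max(),v.min(),v.max())
for x,y in zip(u[::30],v[::30]): print(x,y,a[y,x],b[y,x])
```

```text
131 159 288 304
159 288 [ 59  89 127] [51 55 60]
150 293 [ 42  74 108] [33 36 44]
149 295 [ 57  89 126] [32 37 44]
147 297 [ 55  85 121] [41 46 53]
157 299 [ 54  82 116] [39 43 49]
141 301 [ 58  88 125] [44 50 58]
145 302 [ 58  87 124] [46 51 59]
146 303 [ 57  86 121] [45 50 58]
147 304 [ 55  85 119] [45 51 58]
```

The only change near the brush is the dark grey arm covering part of that view, so the brush itself hasn't moved. I'm handing in.

```bash
python3 -c "
from cell import workorder
print(workorder.finish_job())"
```

```text
the job is handed in; nothing more can be done
None
```

I handed the job in: all five discs are on the arbor largest to smallest, the weight is on top flange down, and the stand is pushed home; both-batten contact is inferred from the pushing force and a final top image; hammer, jar and brush look unmoved, and I viewed 15 pictures, one over the limit of 14.

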